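# Open the analyser's service panel

### The arm

A 6-joint arm with a two-finger parallel gripper is mounted at the origin on the work surface. World frame = base frame: x ahead of the robot, y to its left, z up, the work surface at z = 0. Lengths are in m, angles in rad, forces in N, time in s.
With the tool pointing down it reaches from about 0.35 to 0.875 m from the base axis. Payload 4.2 kg.
Tool frame: the origin (TCP) lies at the very end of the fingers, on their centre line; the grasp point (between the pads) lies 19 mm behind it; z points along the fingers, y is the direction in which the jaws open and shut (so a half turn about z gives the same grasp; the last joint's range is limited). The gripper opens to 85 mm and grips with 20 to 120 N. Pads are 22 mm wide; open, the fingers measure 114 mm over their backs; the gripper's body (76 mm by 85 mm) begins 54 mm behind the grasp point. The pads swing forward as they close: fully open they stand 13 mm farther back than shut.
Start: joints at [-0.881, 0.385, 0.008, 0, -1.194, -0.259], TCP at [0.261, -0.568, 0.231] pointing down, gripper open.
Joint ranges: [-3.14, 3.14], [-1.21, 2.06], [-1.07, 1.41], [-3.16, 2.05], [-2.99, -0.16], [-3.1, 3.1]. Speed limits (rad/s): [2.79, 2.79, 3.14, 3.14, 3.14, 3.14].

### API

Orientations are given as a unit quaternion [w, x, y, z].
In Python, from rig import readout, eyes, bot gives the robot as it stands.
- The arm moves only by the tool servo_tool, never from a script. Its argument "increments" is a list of rows, each an object with "turn": the turn, a rotation vector about the tool's x, y, z in degrees, a list of three; "travel": the shift along the tool's x, y, z in mm, a list of three; "claw": the finger opening in mm, from 0 to 85.4. In form: [{"turn": [rx, ry, rz], "travel": [dx, dy, dz], "claw": claw}, ...]. A call has 1 to 12 rows; each row is the pose to reach, as a shift and turn from the pose commanded when the call began, along the tool's axes at that moment; what a row does not reach only later rows make up. A row lasts 1/12 s, in which the tool goes at most 41.7 mm and 7.16 degrees, less where a joint would pass 70% of its speed; a pose out of reach is approached as far as the arm can. A call with a gripper value outside its range is refused whole. The fingers move at their own pace and stop on an object; the grip force is fixed at half the most. Time passes only in rows, so rows that repeat a pose let the fingers close. It gives the time, the measured TCP pose, the force and the opening at its end, in the units of the state.
- readout.read_state(): the state, without advancing time (a new reading comes with each control period).
- eyes.read_camera(name): name is "side" or "top" or "wrist"; returns a dict with "frame" (384x512x3 uint8, blue, green, red), "mtx" (3x3 intrinsics, pixels), "dist_coeffs" ([k1, k2, p1, p2, k3] as OpenCV has them; the pictures are not rectified), "R" (3x3) and "t" (3): a world point X has camera coordinates R X + t; the wrist camera has in their place "tool_from_camera" (4x4, takes a point from camera to tool coordinates, whose origin is the TCP and whose axes are the flange's). Camera axes: x right, y down, z forward; pixel columns grow to the right and rows downward; lengths in m; the calibration is good to about 2 mm. A picture is of the moment at which its call begins: read the wrist's pose just before it. There is no depth.
- bot.sign_off(): hands the job in, once; it reports no verdict.
The state is a dict: "t": time; "joints": joint angles; "joint_velocities": joint speeds; "tau": joint torques, N m; "ee_pos": TCP position; "tcp_rot": TCP orientation; "wrist_force": force on the tool from outside, world axes, zero at the start; "moment": the same for the moment, N m; "opening": finger opening in m.
Only numpy, scipy, OpenCV 4.12 (cv2) and the standard library are available. Lean on these libraries where they do the work, as an engineer would, in place of code of your own. Each camera call takes 0.05 s, during which the arm holds its last target.

### The job

Take the big slotted screwdriver from its stand and use it, never the fingers, to turn both slotted latches on the instrument's sloping front a quarter turn counter-clockwise, so that their lobes come off the service panel. Then lift the panel off by its handle, without forcing it while a latch still holds it, and lay it flat, handle up, near the middle of the black rubber mat. Finish with the screwdriver standing back in its stand, both latches open, and the bottle, tube rack and jar left where they were.

Things in the scene. Friction and masses are not known exactly. Their poses are not given: they have to be found in the camera images.
- housing: Cream benchtop instrument, 260 wide, 152 high, 260 mm deep (x = -110 to +150), fixed to the bench (its place varies). Origin: at bench height; +x to its rear, away from the robot, +y to its left, z up. Its front face slopes at 30 degrees, rising from z = 60 at x = -110 to z = 152 at x = +50 mm; the outward normal leans 30 degrees from vertical towards -x. The jar stands on the flat top.
- seat (a point): Middle of the sloping face, under the middle of the seated panel: at x = -30, y = 0, z = 106 mm in the housing's frame. Axes as the housing's (not tilted).
- panel: Service panel, loose: flat beige plate 100 (x) x 150 (y) x 4 mm, about 180 g, lying on the 30-degree face over an opening, its lower edge by a 6 mm high ledge on the housing, held down by the two latch lobes. Origin: centre of its underside; x up the slope, y to the instrument's left, z outward (handle side).
- panel_handle (a point): Middle of the panel's black bow-handle bar, 34 mm out from the panel's underside. The bar runs 80 mm along the panel's y, is 12 mm wide (panel x) and 10 mm thick, with 25 mm of free space between it and the plate; two feet at y = +-36 mm.
- latch_left (a joint): Turn of the left latch about the face's outward normal, rad: 0 = locked (lobe points to the panel, over its edge), 1.571 = open, against its stop (lobe parallel to the panel's edge). Positive is counter-clockwise seen from outside. Starts between 0 and 0.3. Friction torque 0.05 N m; it stays where left. It clears the panel from about 1.3.
- latch_right (a joint): The same for the right latch: again 0 = locked, 1.571 = open, counter-clockwise from outside. The screwdriver has play in either slot: it turns about 0.2 rad before it bites, so turn it that much further than the latch must go.
- stud_left: Left latch, aluminium, 88 mm left (+y of the housing) of the seat: 22 mm round base, 10 mm high; a lobe 10 mm wide reaching 23 mm from the axis over the panel's edge; on top a head 20 mm across, 6 mm high, cut right across by an open-ended slot 6 mm wide, 6 mm deep. Origin: on the axis, at the sloping face. z = outward normal; lobe and slot lie along its own -y; turns with the latch.
- stud_right: Right latch, the same, 88 mm to the right (-y of the housing) of the seat; its lobe and slot lie along its own +y (locked: pointing to the panel, housing +y); x up the slope when locked; turns with the latch.
- slot_left (a point): Middle of the floor of the left latch's slot, on its axis, 10 mm out from the face. Axes as stud_left.
- slot_right (a point): Middle of the floor of the right latch's slot. Axes as stud_right.
- driver: Slotted screwdriver, 136 mm long, about 110 g, standing blade down in its stand. Origin: middle of the blade's end; z up the shaft. Blade 12 mm wide (x), 3 mm thick (y), 14 mm long; 8 mm shaft; 40 mm flange at z = 60 to 66 mm, resting on the stand; black square handle 26 x 26 mm, sides along x and y, z = 66 to 136 mm; grip it across either pair of flats.
- driver_grip (a point): Middle of the screwdriver's handle, on its axis, 105 mm above the blade's end. Axes as the driver.
- stand: Grey screwdriver stand, a fixed block 80 x 80 x 70 mm; origin: centre of its underside, z up. In the middle of its top is an upright round hole, 26 mm across and 66 mm deep, in which the screwdriver stands on its flange (blade's end 10 mm above the bench). Stand and mat swap sides from one time to the next.
- mat: Black rubber mat 200 x 200 x 3 mm, fixed flat on the bench. Origin: centre of its underside, sides along x and y.
- bottle: White plastic bottle, 64 mm across, 130 mm high, loose, beside the instrument. Bystander. Origin: centre of its underside.
- rack: Black rack with six capped tubes, 60 x 120 x 83 mm, loose, beside the instrument. Bystander. Origin: centre of its underside.
- jar: Small amber jar, 42 mm across, 45 mm high, loose on the instrument's flat top. Bystander. Origin: centre of its underside.
Things that resemble listed ones, but are neither listed nor needed, are in the scene too. Leave any green look-alike of the driver alone. There is more than one size of the panel; the one meant has the size given above.

How it is judged:
On the way, in this order (a step that is already met when the one before it is completed fails the run):
1. both latches are turned open with the panel still in place (value of joint each of latch_left, latch_right above 1.3 rad and distance between panel and seat below 0.03 m), for 0.2 s.
2. the panel is lifted clear of its seat (distance between panel and seat above 0.06 m), for 0.2 s.
At the end, for the whole second after the job is handed in: Both latches stand open (past 1.3 rad); the panel lies at rest flat on the mat, handle up (within 0.1 rad), its middle within 45 mm of the mat's; the screwdriver stands at rest, blade down and upright (within 0.15 rad), in the stand's hole with its flange on the block (value of joint each of latch_left, latch_right above 1.3 rad and horizontal distance between panel and mat below 0.045 m and angle between panel's own z axis and vertical below 0.1 rad and height (world z) of panel below 0.01 m and linear speed of each of panel, driver below 0.02 m/s and horizontal distance between driver and stand below 0.012 m and angle between driver's own z axis and vertical below 0.15 rad and height (world z) of driver below 0.018 m); the robot touches nothing.
It fails at once if a latch is touched by the fingers instead of the screwdriver (contact force between any of the fingers, the arm and stud_left above 1 N or contact force between any of the fingers, the arm and stud_right above 1 N).
It fails at once if the panel is forced off (moved over 15 mm) while a latch still holds it (distance of panel from where it was at the start of the episode above 0.015 m and value of joint any of latch_left, latch_right below 1.2 rad).
It fails at once if the bottle, rack or jar is shifted by more than 20 mm or tipped (distance of any of bottle, rack, jar from where it was at the start of the episode above 0.02 m or angle between any of bottle, rack, jar's own z axis and vertical above 0.3 rad).
It also fails if it takes over 72 s, if anything falls off the work surface, if the arm or the gripper's body presses on something with over 40 N, if the wrist force passes 120 N, or if a joint passes its speed limit or range.

## Working session

There is one attempt and no reset: what is moved stays moved. The work goes in short steps, Python scripts to look and compute and a tool call to move; the robot and the scene stay as the last step left them, time stands still between calls to the robot, and variables do not carry over. Pictures are saved under pics/ and viewed, and the job is handed in when it is done.

Besides the shell and the picture viewer there is one more tool, called after "Call:" as a command line: name --argument value ..., lists and objects as JSON in quotes. servo_tool: Moves the arm, as the interface text tells. Its arguments: {"type":"object","properties":{"increments":{"type":"array"}},"required":["increments"]}

```bash
ls; mkdir -p pics
cat > h.py <<'E'
import numpy as np, cv2
from rig import readout, eyes, bot
from scipy.spatial.transform import Rotation as Rn
E
python3 - <<'E'
from h import *
s=readout.read_state(); print(s)
for n in ["side","top","wrist"]:
    c=eyes.read_camera(n); cv2.imwrite(f"pics/{n}0.png",c["frame"]); np.savez(f"{n}0.npz",**c)
    print(n,{k:np.round(v,4).tolist() for k,v in c.items() if k!="frame"})
E
```

```text
pics
{'t': 0.0, 'joints': array([-8.81387660e-01,  3.85580154e-01,  6.59323086e-03, -4.66501598e-04,
       -1.19399197e+00, -2.58602965e-01]), 'joint_velocities': array([-0.00094187,  0.00165219,  0.0007133 , -0.00065131, -0.00106632,
       -0.00026285]), 'tau': array([ 6.76211334e-05, -3.92291272e+01,  1.88404584e+01,  4.18624252e+00,
       -4.61233474e-03, -1.64018917e-05]), 'ee_pos': array([ 0.26076394, -0.56735245,  0.2301994 ]), 'tcp_rot': array([-3.05229754e-04, -2.13656781e-01,  9.76908154e-01,  1.06992268e-03]), 'wrist_force': array([-0.79175191, -0.12008807, -0.12842813]), 'moment': array([ 0.00145158, -0.05227934, -0.01522705]), 'opening': 0.08523009299365812}
side {'mtx': [[487.6439, 0.0, 250.6285], [0.0, 487.6439, 192.3572], [0.0, 0.0, 1.0]], 'dist_coeffs': [-0.2126, 0.0, 0.0, 0.0, 0.0], 'R': [[0.9888, -0.1478, -0.022], [-0.1149, -0.6582, -0.744], [0.0954, 0.7382, -0.6678]], 't': [-0.5646, 0.1324, 1.3233]}
top {'mtx': [[500.0343, 0.0, 257.0623], [0.0, 500.0343, 191.1002], [0.0, 0.0, 1.0]], 'dist_coeffs': [-0.0094, 0.0, 0.0, 0.0, 0.0], 'R': [[0.0251, -0.9997, 0.006], [-0.9943, -0.0255, -0.1034], [0.1035, -0.0034, -0.9946]], 't': [-0.0462, 0.5723, 1.4911]}
wrist {'mtx': [[344.4103, 0.0, 255.6341], [0.0, 344.4103, 193.9784], [0.0, 0.0, 1.0]], 'dist_coeffs': [0.0325, 0.0, 0.0, 0.0, 0.0], 'tool_from_camera': [[0.0005, -0.9461, -0.3239, 0.0831], [1.0, 0.0002, 0.001, 0.0004], [-0.0009, -0.3239, 0.9461, -0.1416], [0.0, 0.0, 0.0, 1.0]]}
```

View pics/side0.png

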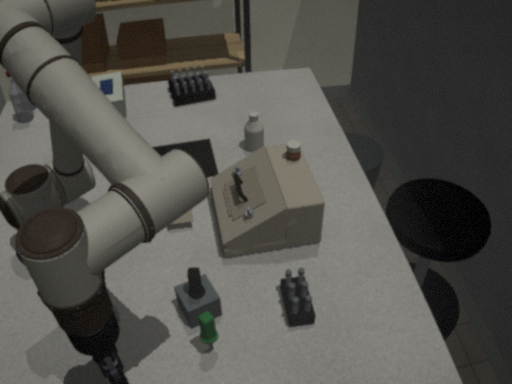

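View pics/top0.png

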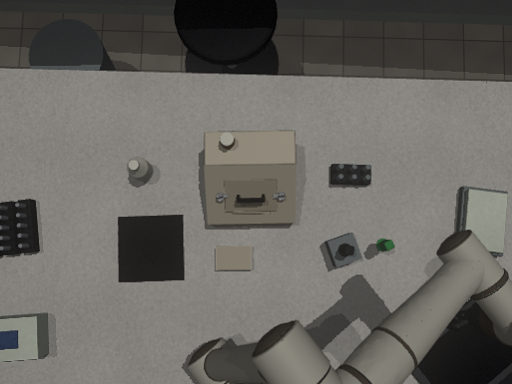

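View pics/wrist0.png

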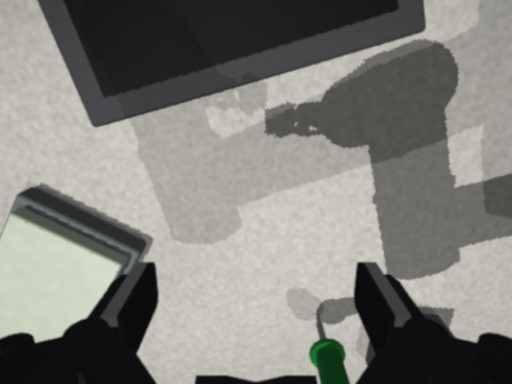

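```bash
cat >> h.py <<'E'
def load(n): return dict(np.load(n+".npz"))
def camRt(c, s=None):
    if "R" in c: return c["R"],c["t"]
    raise
def wristRt(c,s):
    q=s["tcp_rot"]; Rt=Rn.from_quat([q[1],q[2],q[3],q[0]]).as_matrix()
    T=c["tool_from_camera"]; Rw=Rt@T[:3,:3]; pw=Rt@T[:3,3]+s["ee_pos"]
    return Rw.T, -Rw.T@pw
def rays(c,R,t,uv):
    uv=np.array(uv,float).reshape(-1,1,2)
    p=cv2.undistortPoints(uv,c["mtx"],c["dist_coeffs"]).reshape(-1,2)
    d=np.c_[p,np.ones(len(p))]@R   # R^T d
    return -R.T@t, d/np.linalg.norm(d,axis=1,keepdims=True)
def onz(c,R,t,uv,z):
    o,d=rays(c,R,t,uv); return o+d*((z-o[2])/d[:,2])[:,None]
def onplane(c,R,t,uv,p0,n):
    o,d=rays(c,R,t,uv); return o+d*(((p0-o)@n)/(d@n))[:,None]
def tri(o1,d1,o2,d2):
    A=np.c_[d1,-d2]; x=np.linalg.lstsq(A,o2-o1,rcond=None)[0]
    a=o1+d1*x[0]; b=o2+d2*x[1]; return (a+b)/2, np.linalg.norm(a-b)
def proj(c,R,t,X):
    return cv2.projectPoints(np.array(X,float).reshape(-1,1,3),cv2.Rodrigues(R)[0],t,c["mtx"],c["dist_coeffs"])[0].reshape(-1,2)
E
python3 - <<'E'
from h import *
t=load("top0")["frame"]
cv2.imwrite("pics/top_h.png",cv2.resize(t[120:240,190:310],None,fx=5,fy=5,interpolation=cv2.INTER_CUBIC))
cv2.imwrite("pics/top_s.png",cv2.resize(t[220:280,310:410],None,fx=7,fy=7,interpolation=cv2.INTER_CUBIC))
s=load("side0")["frame"]
cv2.imwrite("pics/side_h.png",cv2.resize(s[130:260,190:340],None,fx=4.5,fy=4.5,interpolation=cv2.INTER_CUBIC))
E
```

```text
(no output)
```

View pics/top_h.png

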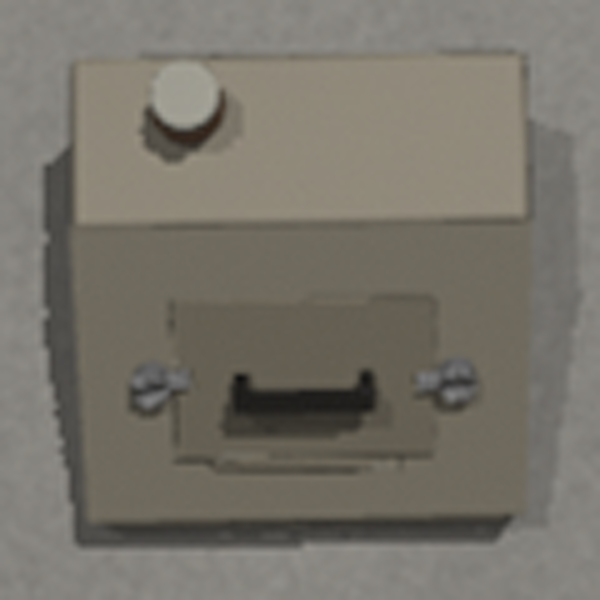

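View pics/top_s.png

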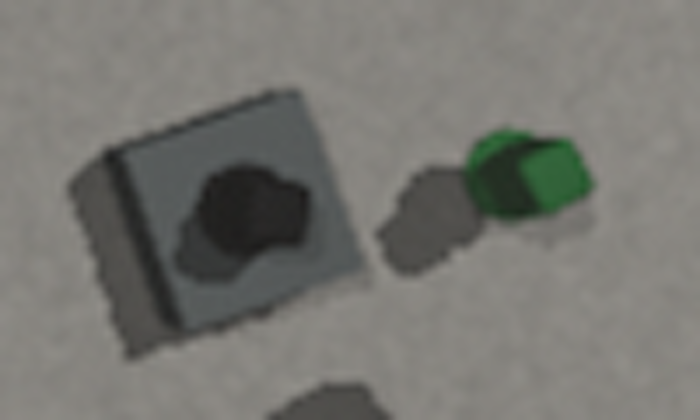

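View pics/side_h.png

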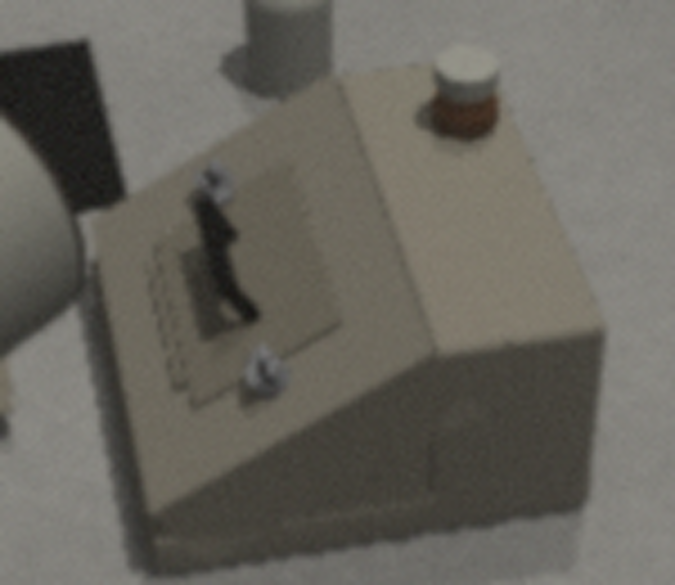

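Run:
```python
from h import *
c=load("top0");R,t=c["R"],c["t"]
H=lambda p:[[x/5+190-.4,y/5+120-.4] for x,y in p]
S=lambda p:[[x/7+310-.43,y/7+220-.43] for x,y in p]
P=lambda uv,z:np.round(onz(c,R,t,uv,z)*1000,1)
print("top152 RL RR ridgeL ridgeR\n",P(H([(75,60),(525,53),(75,223),(530,220)]),.152))
print("front60",P(H([(86,517),(525,513)]),.06))
print("stand",P(S([(110,152),(298,92),(365,270),(182,328)]),.07), P(S([(110,152),(298,92),(365,270),(182,328)]),.07).mean(0))
print("mat",P([(118.5,216.5),(183.5,215),(184,281.5),(119,282.5)],.003),P([(118.5,216.5),(183.5,215),(184,281.5),(119,282.5)],.003).mean(0))
print("latch heads L,R",P(H([(152,387),(456,384)]),.106+.016*.866))
print("handle ends", P(H([(233,400),(375,398)]),.106+.034*.866))
print("jar",P(H([(187,97)]),.197),"bottle",P([(134,163)],.13))
print("plane",P([(217,272),(252,272),(252,246),(217,246)],.004))
# side view checks
c=load("side0");R,t=c["R"],c["t"]
Sd=lambda p:[[x/4.5+190-.4,y/4.5+130-.4] for x,y in p]
print("side: ridgeR, ridgeL, RR",P(Sd([(435,352),(337,82),(605,330)]),.152)); print(P(Sd([(153,512),(97,212)]),.06))
```

```text
top152 RL RR ridgeL ridgeR
 [[ 725.9  121.4  152. ]
 [ 736.7 -133.2  152. ]
 [ 632.7  118.1  152. ]
 [ 641.1 -137.7  152. ]]
front60 [[ 471.4  114.8   60. ]
 [ 480.3 -145.1   60. ]]
stand [[ 426.2 -235.3   70. ]
 [ 453.3 -314.    70. ]
 [ 379.8 -342.5   70. ]
 [ 353.9 -266.1   70. ]] [ 403.3   -289.475   70.   ]
mat [[486.6 392.5   3. ]
 [496.3 192.8   3. ]
 [294.4 183.2   3. ]
 [286.4 380.3   3. ]] [390.925 287.2     3.   ]
latch heads L,R [[544.2  74.1 119.9]
 [550.4 -99.5 119.9]]
handle ends [[536.6  27.  135.4]
 [539.8 -53.1 135.4]]
jar [[696.9  54.7 197. ]] bottle [[634.4 321.9 130. ]]
plane [[325.5  83.9   4. ]
 [328.1 -22.5   4. ]
 [406.8 -20.5   4. ]
 [404.1  86.5   4. ]]
side: ridgeR, ridgeL, RR [[ 640.9 -139.5  152. ]
 [ 629.8  108.7  152. ]
 [ 735.7 -138.6  152. ]]
[[ 481.9 -145.6   60. ]
 [ 474.   119.7   60. ]]
```

```bash
cat >> h.py <<'E'
def toolR(s):
    q=s["tcp_rot"]; return Rn.from_quat([q[1],q[2],q[3],q[0]]).as_matrix()
def go(target, Rt=None, s=None):
    s=s or readout.read_state(); R=toolR(s)
    tr=R.T@(np.array(target)-s["ee_pos"])*1000
    tu=np.zeros(3) if Rt is None else Rn.from_matrix(R.T@Rt).as_rotvec()*180/np.pi
    print("travel",np.round(tr,1),"turn",np.round(tu,2),"dist",round(np.linalg.norm(tr),1),"ang",round(np.linalg.norm(tu),1))
def down(yaw):  # tool x at yaw (deg), z down
    a=np.deg2rad(yaw); x=np.array([np.cos(a),np.sin(a),0]); z=np.array([0,0,-1.]); return np.c_[x,np.cross(z,x),z]
E
python3 - <<'E'
from h import *
go([.403,-.2895,.25],down(-161))
E
```

```text
travel [-245.3  193.3  -19.2] turn [ 0.09 -0.01  5.68] dist 312.9 ang 5.7
```

Call:
servo_tool --increments '[{"turn": [0,0,1],"travel": [-31,24,-3],"claw": 60},{"turn": [0,0,2],"travel": [-62,48,-6],"claw": 60},{"turn": [0,0,3],"travel": [-93,73,-8],"claw": 60},{"turn": [0,0,4],"travel": [-124,97,-10],"claw": 60},{"turn": [0,0,5],"travel": [-155,122,-12],"claw": 60},{"turn": [0,0,5.7],"travel": [-186,146,-15],"claw": 60},{"turn": [0,0,5.7],"travel": [-217,171,-17],"claw": 60},{"turn": [0,0,5.7],"travel": [-245.3,193.3,-19.2],"claw": 60},{"turn": [0,0,5.7],"travel": [-245.3,193.3,-19.2],"claw": 60},{"turn": [0,0,5.7],"travel": [-245.3,193.3,-19.2],"claw": 60}]'

```text
t: 0.98
ee_pos: [0.4039, -0.2882, 0.2507]
tcp_rot: [0.0, -0.167, 0.986, 0.0]
wrist_force: [-0.4, -0.6, -0.6]
opening: 0.0602
```

```bash
cat >> h.py <<'E'
def snap(name,cam="wrist",crop=None,f=1.5):
    import pickle
    s=readout.read_state(); c=eyes.read_camera(cam)
    pickle.dump((s,c),open(name+".pkl","wb"))
    im=c["frame"]
    if crop: im=im[crop[1]:crop[3],crop[0]:crop[2]]
    cv2.imwrite(f"pics/{name}.png",cv2.resize(im,None,fx=f,fy=f,interpolation=cv2.INTER_CUBIC))
    return s,c
def get(name):
    import pickle
    s,c=pickle.load(open(name+".pkl","rb"))
    R,t=(c["R"],c["t"]) if "R" in c else wristRt(c,s)
    return s,c,R,t
E
python3 - <<'E'
from h import *
s,c=snap("w1"); print(s["ee_pos"],s["joints"],s["wrist_force"],s["opening"])
E
```

```text
[ 0.40394353 -0.28816164  0.25066825] [-2.91836038e-01  1.49318190e-01 -2.67646641e-01 -1.53105966e-04
 -1.15355277e+00 -9.43667938e-01] [-0.43716924 -0.63181527 -0.64743943] 0.060201864970307994
```

View pics/w1.png

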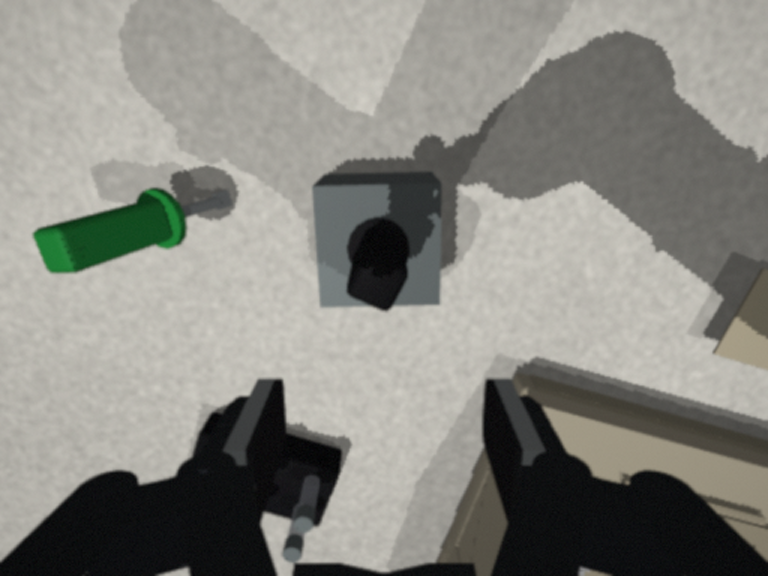

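Run:
```python
from h import *
s,c,R,t=get("w1")
im=c["frame"][105:215,195:310].astype(float)
im=np.clip(255*(im/110)**.5,0,255).astype(np.uint8)
cv2.imwrite("pics/w1b.png",cv2.resize(im,None,fx=5.2,fy=5.2,interpolation=cv2.INTER_CUBIC))
```

```text
(no output)
```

View pics/w1b.png

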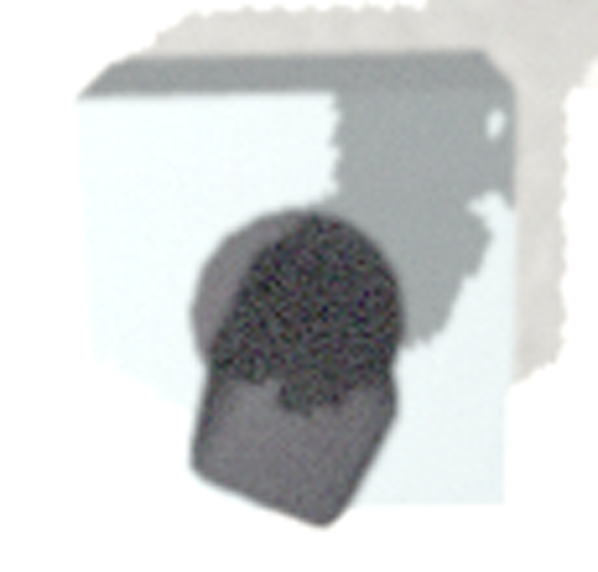

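Run:
```python
from h import *
s,c,R,t=get("w1")
k=5.2
f=lambda p:[[x/k+195-.4,y/k+105-.4] for x,y in p]
P=onz(c,R,t,f([(193,468),(326,526),(398,405)]),.146)*1000
print(P.round(1),"ctr",(P[0]+P[2])/2)
for a,b in((0,1),(1,2)):
    d=P[b]-P[a]; print(np.linalg.norm(d),np.degrees(np.arctan2(d[1],d[0])))
Q=onz(c,R,t,f([(80,98),(513,92),(503,502),(93,502)]),.07)*1000; print(Q.round(1),Q.mean(0))
# flange ellipse left/right at z=.07+.006
F=onz(c,R,t,f([(191,310),(404,310),(315,207)]),.076)*1000; print(F.round(1))
```

```text
[[ 411.2 -304.   146. ]
 [ 413.3 -282.8  146. ]
 [ 392.4 -279.2  146. ]] ctr [ 401.79250597 -291.59827798  146.        ]
21.35343447355463 84.22667559551131
21.26244458294999 170.2121672723078
[[ 378.3 -340.9   70. ]
 [ 352.  -268.7   70. ]
 [ 424.7 -242.4   70. ]
 [ 450.6 -316.5   70. ]] [ 401.39244819 -292.14686855   70.        ]
[[ 406.9 -310.5   76. ]
 [ 394.2 -274.1   76. ]
 [ 381.8 -295.5   76. ]]
```

Run:
```python
from h import *
go([.4015,-.292,.25],down(172)); go([.4015,-.292,.098],down(172))
```

```text
travel [ 2.7 -2.1  0.5] turn [ 1.000e-02 -1.000e-02  2.709e+01] dist 3.4 ang 27.1
travel [  2.7  -2.1 152.5] turn [ 1.000e-02 -1.000e-02  2.709e+01] dist 152.5 ang 27.1
```

Call:
servo_tool --increments '[{"turn": [0,0,7],"travel": [2.7,-2.1,5],"claw": 60},{"turn": [0,0,14],"travel": [2.7,-2.1,20],"claw": 60},{"turn": [0,0,21],"travel": [2.7,-2.1,40],"claw": 60},{"turn": [0,0,27],"travel": [2.7,-2.1,60],"claw": 60},{"turn": [0,0,27],"travel": [2.7,-2.1,70],"claw": 60},{"turn": [0,0,27],"travel": [2.7,-2.1,70],"claw": 60}]'

```text
t: 1.53
ee_pos: [0.3992, -0.293, 0.1779]
tcp_rot: [-0.003, 0.07, 0.998, 0.001]
wrist_force: [0.2, -0.1, 0.6]
opening: 0.06
```

Run:
```python
from h import *
s,c=snap("w2"); print(s["ee_pos"],s["joints"],s["wrist_force"],s["opening"])
go([.4015,-.292,.098],down(172))
```

```text
[ 0.39915359 -0.29296402  0.177941  ] [-3.04864670e-01  2.16466355e-01 -3.79033574e-01 -6.33661610e-04
 -9.81283008e-01 -1.40526099e+00] [ 0.23546465 -0.10102673  0.59044207] 0.06001706541346833
travel [-1.2  1.5 81.6] turn [ 0.01 -0.17  0.04] dist 81.6 ang 0.2
```

View pics/w2.png

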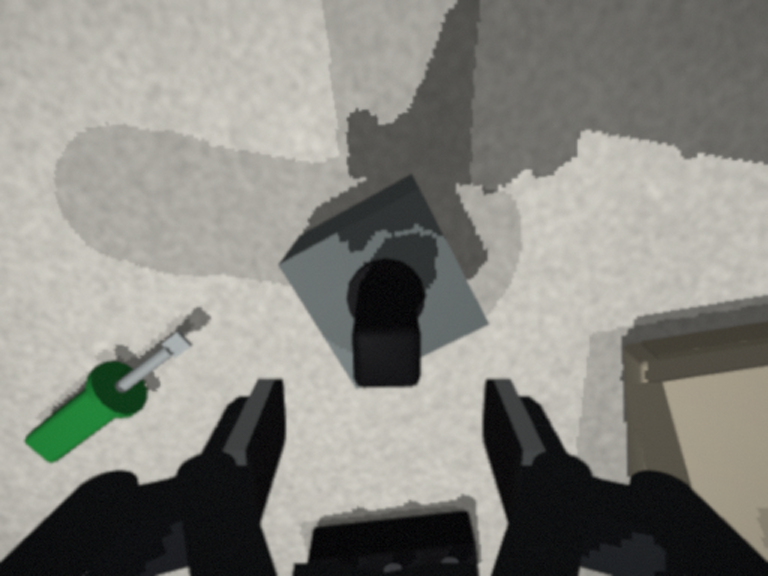

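Call:
servo_tool --increments '[{"turn": [0,0,0],"travel": [-1,1,20],"claw": 60},{"turn": [0,0,0],"travel": [-1,1,45],"claw": 60},{"turn": [0,0,0],"travel": [-1,1,66],"claw": 60},{"turn": [0,0,0],"travel": [-1,1,80],"claw": 60},{"turn": [0,0,0],"travel": [-1,1,80],"claw": 60},{"turn": [0,0,0],"travel": [-1,1,80],"claw": 20},{"turn": [0,0,0],"travel": [-1,1,80],"claw": 20},{"turn": [0,0,0],"travel": [-1,1,80],"claw": 20},{"turn": [0,0,0],"travel": [-1,1,80],"claw": 20},{"turn": [0,0,0],"travel": [-1,1,80],"claw": 20},{"turn": [0,0,0],"travel": [-1,1,80],"claw": 20}]'

```text
t: 2.5
ee_pos: [0.4038, -0.2925, 0.1024]
tcp_rot: [0.002, 0.069, 0.998, -0.001]
wrist_force: [-0.3, -0.6, 6.2]
opening: 0.0254
```

Run:
```python
from h import *
s=readout.read_state(); print(s["ee_pos"],s["joints"],s["wrist_force"],s["opening"])
go([.4,-.29,.26],down(172))
```

```text
[ 0.4038171  -0.29251381  0.10236089] [-3.00147656e-01  3.11020237e-01 -4.75089916e-01  1.16168982e-03
 -7.80670277e-01 -1.41044699e+00] [-0.29836007 -0.60016723  6.21324912] 0.0254434305559984
travel [   3.5    1.7 -157.7] turn [-0.08  0.22  0.04] dist 157.7 ang 0.2
```

Call:
servo_tool --increments '[{"turn": [0,0,0],"travel": [0,0,-10],"claw": 10},{"turn": [0,0,0],"travel": [0,0,-30],"claw": 10},{"turn": [0,0,0],"travel": [0,0,-60],"claw": 10},{"turn": [0,0,0],"travel": [0,0,-100],"claw": 10},{"turn": [0,0,0],"travel": [0,0,-140],"claw": 10},{"turn": [0,0,0],"travel": [0,0,-160],"claw": 10},{"turn": [0,0,0],"travel": [0,0,-160],"claw": 10},{"turn": [0,0,0],"travel": [0,0,-160],"claw": 10}]'

```text
t: 3.17
ee_pos: [0.4025, -0.2915, 0.2614]
tcp_rot: [0.001, 0.07, 0.998, 0.0]
wrist_force: [0.7, 0.8, -2.6]
opening: 0.0257
```

Run:
```python
from h import *
s,c=snap("w3"); print(s["ee_pos"],s["joints"],s["wrist_force"],s["opening"])
s,c=snap("s3","side");
```

```text
[ 0.40251215 -0.29148997  0.26141443] [-3.00017351e-01  1.41967434e-01 -2.48508218e-01 -1.04561168e-03
 -1.17775626e+00 -1.41050380e+00] [ 0.6947613   0.79998553 -2.5581067 ] 0.025684405706038884
```

View pics/w3.png

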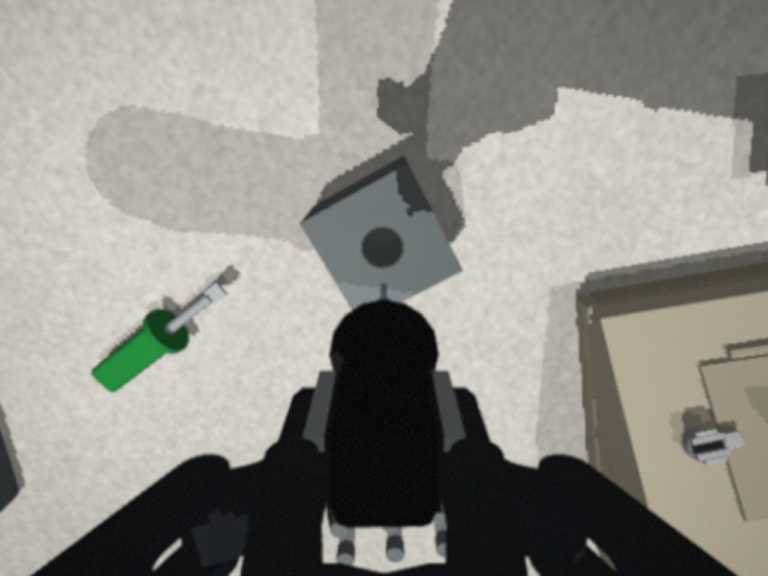

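View pics/s3.png

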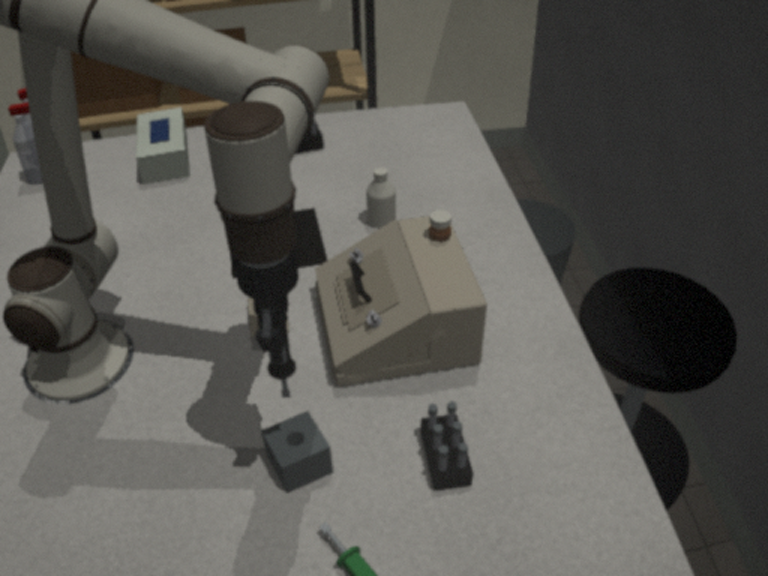

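Run:
```python
from h import *
s,c,R,t=get("w3")
im=c["frame"][175:215,235:275].astype(float)
im=np.clip(255*(im/160)**.6,0,255).astype(np.uint8)
cv2.imwrite("pics/w3b.png",cv2.resize(im,None,fx=12,fy=12,interpolation=cv2.INTER_CUBIC))
# expected tip in tool frame (0,0,.088)
Rt=toolR(s)
for X in ([0,0,.088],[.006,0,.088],[-.006,0,.088],[0,0.006,.088]): print(proj(c,R,t,s["ee_pos"]+Rt@np.array(X)))
s,c,R,t=get("s3")
im=c["frame"][235:275,165:215].astype(float)
im=np.clip(255*(im/160)**.6,0,255).astype(np.uint8)
cv2.imwrite("pics/s3b.png",cv2.resize(im,None,fx=12,fy=12,interpolation=cv2.INTER_CUBIC))
```

```text
[[254.58593825 200.59250747]]
[[254.58187103 192.57413308]]
[[254.58990551 208.48519635]]
[[263.04737095 200.59286221]]
```

View pics/w3b.png

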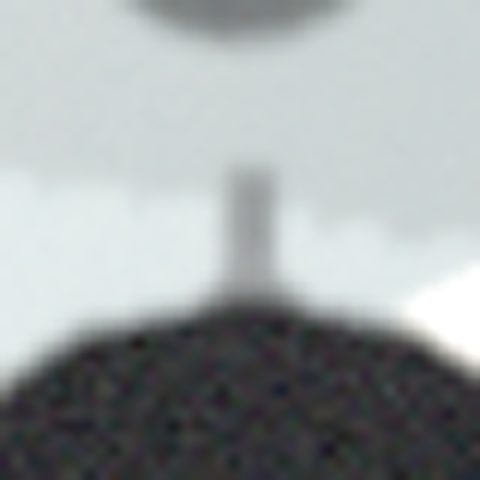

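View pics/s3b.png

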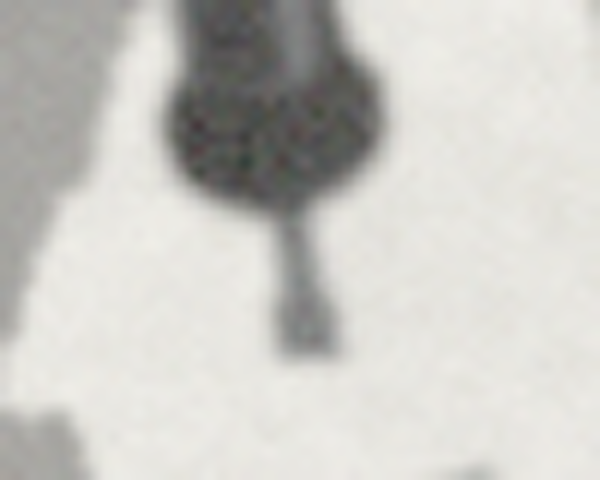

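```bash
cat >> h.py <<'E'
psi=np.deg2rad(2.05)
xh=np.array([np.cos(psi),np.sin(psi),0]); yh=np.array([-np.sin(psi),np.cos(psi),0]); zh=np.array([0,0,1.])
n=-0.5*xh+np.sqrt(.75)*zh; up=np.cross(yh,n)  # up slope
seat=np.array([.5555,-.0125,.106])
def tilt(th): # tool x = -yh rotated by th (rad) about n ; z=-n
    x=-yh*np.cos(th)+up*np.sin(th); z=-n   # rot of -y about n: -y cos + (n x -y) sin ; n x y = -up -> n x -y = up
    return np.c_[x,np.cross(z,x),z]
E
python3 - <<'E'
from h import *
print(np.cross(n,-yh),up,np.linalg.det(tilt(.1)))
sr=seat-.088*yh+.01*n; print("slotR",sr)
go(sr+.162*n,tilt(0))
E
```

```text
[0.86547114 0.03097913 0.5       ] [0.86547114 0.03097913 0.5       ] 1.0000000000000002
slotR [ 0.5536511  -0.10062254  0.11466025]
travel [-44.4 195.7   4.2] turn [ 22.1  -26.18 -97.54] dist 200.7 ang 103.4
```

Call:
servo_tool --increments '[{"turn": [1.4,-1.7,-6.5],"travel": [-3,13,-5],"claw": 10},{"turn": [2.9,-3.5,-13],"travel": [-6,26,-10],"claw": 10},{"turn": [4.4,-5.2,-19.5],"travel": [-9,39,-15],"claw": 10},{"turn": [5.9,-7,-26],"travel": [-12,52,-20],"claw": 10},{"turn": [7.4,-8.7,-32.5],"travel": [-15,65,-20],"claw": 10},{"turn": [8.8,-10.5,-39],"travel": [-18,78,-20],"claw": 10},{"turn": [10.3,-12.2,-45.5],"travel": [-21,91,-20],"claw": 10},{"turn": [11.8,-14,-52],"travel": [-24,104,-20],"claw": 10},{"turn": [13.3,-15.7,-58.5],"travel": [-27,117,-20],"claw": 10},{"turn": [14.7,-17.5,-65],"travel": [-30,130,-15],"claw": 10},{"turn": [16.2,-19.2,-71.5],"travel": [-33,143,-10],"claw": 10},{"turn": [17.7,-20.9,-78],"travel": [-36,156,-5],"claw": 10}]'

```text
t: 4.27
ee_pos: [0.4585, -0.1416, 0.2629]
tcp_rot: [0.155, -0.572, 0.791, -0.152]
wrist_force: [-0.6, -0.4, -0.8]
opening: 0.0254
```

Run:
```python
from h import *
s=readout.read_state(); print(s["ee_pos"],s["joints"],s["wrist_force"],s["opening"])
sr=seat-.088*yh+.01*n
go(sr+.162*n,tilt(0))
```

```text
[ 0.45854168 -0.14161863  0.26293914] [ 0.10461891 -0.10423131 -0.63942175  0.18449758 -0.61794204 -0.55170055] [-0.57668471 -0.43138894 -0.78549546] 0.02536923401373941
travel [-39.9   2.6  10.8] turn [  4.47  -5.31 -19.13] dist 41.4 ang 20.3
```

Call:
servo_tool --increments '[{"turn": [1.5,-1.8,-6.4],"travel": [-14,1,4],"claw": 10},{"turn": [3,-3.6,-12.8],"travel": [-27,2,8],"claw": 10},{"turn": [4.5,-5.3,-19.1],"travel": [-40,2.6,10.8],"claw": 10},{"turn": [4.5,-5.3,-19.1],"travel": [-40,2.6,10.8],"claw": 10},{"turn": [4.5,-5.3,-19.1],"travel": [-40,2.6,10.8],"claw": 10}]'

```text
t: 4.68
ee_pos: [0.4733, -0.1044, 0.2558]
tcp_rot: [-0.186, 0.692, -0.674, 0.18]
wrist_force: [0.1, -0.2, -0.7]
opening: 0.0249
```

Run:
```python
from h import *
s,c=snap("w4"); print(s["ee_pos"],s["joints"],s["wrist_force"],s["opening"])
sr=seat-.088*yh+.01*n
go(sr+.162*n,tilt(0))
s,c,R,t=get("w4")
print(proj(c,R,t,[sr]), proj(c,R,t,[s["ee_pos"]+toolR(s)@np.array([.006,0,.0925])]))
im=c["frame"][100:220,200:320].astype(float)
im=np.clip(255*(im/170)**.6,0,255).astype(np.uint8)
cv2.imwrite("pics/w4b.png",cv2.resize(im,None,fx=5,fy=5,interpolation=cv2.INTER_CUBIC))
```

```text
[ 0.47328199 -0.10435484  0.25584898] [ 0.15697677 -0.11334486 -0.67929989  0.13412882 -0.48888125 -0.23202847] [ 0.05694048 -0.20546531 -0.68743823] 0.024853869138528894
travel [-1.   1.6  0.8] turn [-0.05 -0.15 -0.48] dist 2.1 ang 0.5
[[256.13092506 173.05989795]] [[255.02113611 189.38219888]]
```

View pics/w4.png

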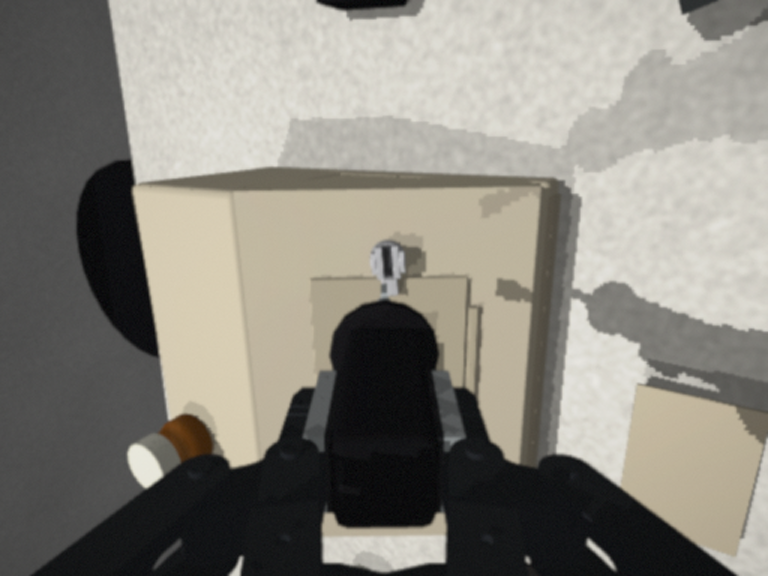

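View pics/w4b.png

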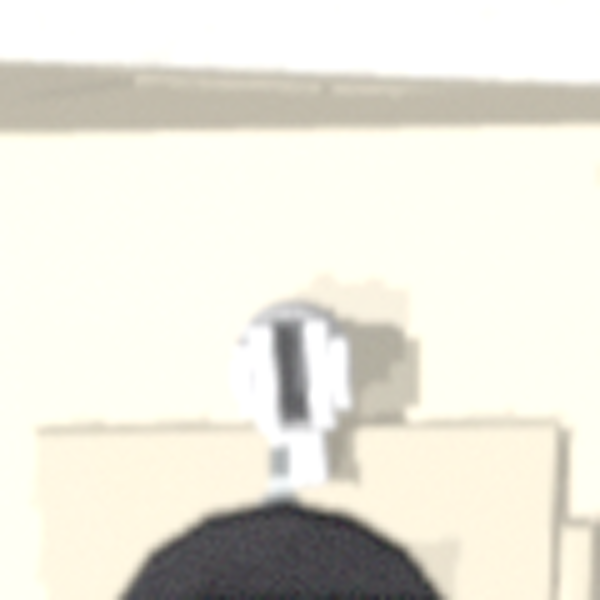

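Run:
```python
from h import *
s,c,R,t=get("w4"); Rt=toolR(s)
im=c["frame"][135:205,220:290]
cv2.imwrite("pics/w4c.png",cv2.resize(im,None,fx=8,fy=8,interpolation=cv2.INTER_CUBIC))
f=lambda p:[[x/5+200-.4,y/5+100-.4] for x,y in p]
for h in (.010,.016):
    P=onplane(c,R,t,f([(285,322),(296,422)]),seat+h*n,n)
    d=P[1]-P[0]; m=P.mean(0)-seat
    print(h,"len",np.linalg.norm(d)*1e3,"th",np.arctan2(-d@up,d@yh),"mid rel seat: y,up",m@yh*1e3,m@up*1e3)
```

```text
0.01 len 19.074743867216775 th 0.0992592691840634 mid rel seat: y,up -87.00390359723092 -1.4385876777227442
0.016 len 18.69884344276685 th 0.09925926918406759 mid rel seat: y,up -88.66549220365553 -1.4156700898254708
```

View pics/w4c.png

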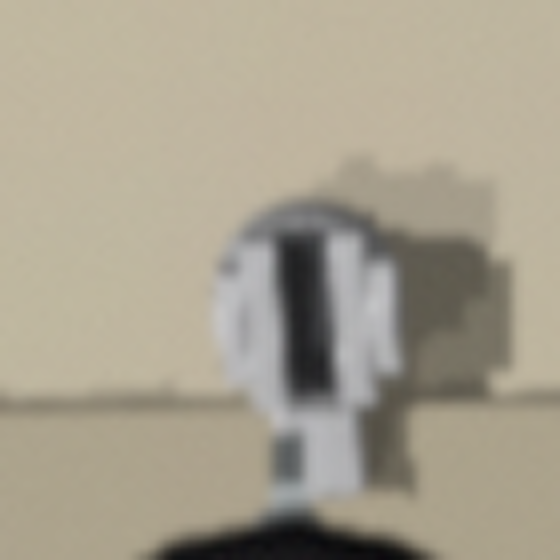

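```bash
cat >> h.py <<'E'
sR=seat-.088*yh-.0014*up
L=.0925
E
python3 - <<'E'
from h import *
go(sR+(.024+L)*n,tilt(.10))
E
```

```text
travel [-1.1  3.1 56.3] turn [-0.04 -0.15 -6.2 ] dist 56.4 ang 6.2
```

Call:
servo_tool --increments '[{"turn": [0,0,-3],"travel": [-1,3,15],"claw": 10},{"turn": [0,0,-6.2],"travel": [-1,3,30],"claw": 10},{"turn": [0,0,-6.2],"travel": [-1,3,45],"claw": 10},{"turn": [0,0,-6.2],"travel": [-1,3,54],"claw": 10},{"turn": [0,0,-6.2],"travel": [-1,3,54],"claw": 10},{"turn": [0,0,-6.2],"travel": [-1,3,54],"claw": 10}]'

```text
t: 5.23
ee_pos: [0.4986, -0.1029, 0.2088]
tcp_rot: [-0.177, 0.728, -0.635, 0.19]
wrist_force: [-0.2, 0.7, -1.1]
opening: 0.0251
```

Run:
```python
from h import *
s,c=snap("w5"); print(s["ee_pos"],s["joints"],s["wrist_force"],s["opening"])
go(sR+(.024+L)*n,tilt(.10))
s,c,R,t=get("w5");Rt=toolR(s)
im=c["frame"][145:215,220:290]
cv2.imwrite("pics/w5c.png",cv2.resize(im,None,fx=8,fy=8,interpolation=cv2.INTER_CUBIC))
print("tip",proj(c,R,t,[s["ee_pos"]+Rt@np.array([.006,0,L]),s["ee_pos"]+Rt@np.array([0,0,L])]))
print("axis at slot floor & top",proj(c,R,t,[sR+.01*n,sR+.016*n]))
```

```text
[ 0.4986265  -0.10291203  0.20880138] [ 0.14604389 -0.0071349  -0.73533379  0.18205537 -0.32519071 -0.16753662] [-0.16099568  0.67164561 -1.06267329] 0.025100532798659272
travel [-0.3  1.4  3.1] turn [-0.18 -0.16  0.06] dist 3.4 ang 0.2
tip [[255.13338466 189.32381524]
 [255.13877712 197.2287722 ]]
axis at slot floor & top [[256.3531357  190.90790526]
 [256.35213042 193.40886686]]
```

View pics/w5c.png

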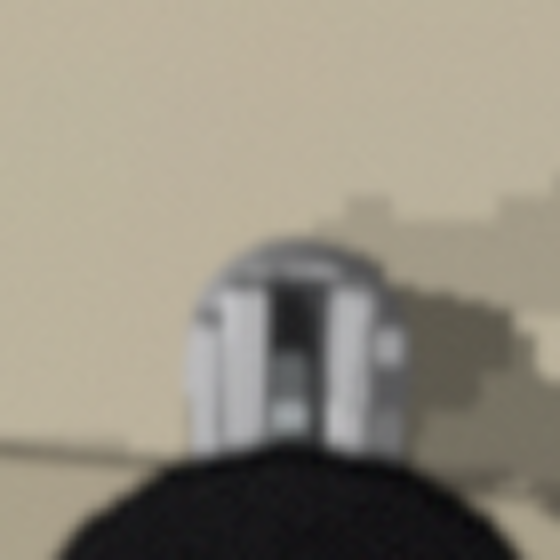

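Call:
servo_tool --increments '[{"turn": [0,0,0],"travel": [-0.3,1.1,4],"claw": 10},{"turn": [0,0,0],"travel": [-0.3,1.1,8],"claw": 10},{"turn": [0,0,0],"travel": [-0.3,1.1,11],"claw": 10},{"turn": [0,0,0],"travel": [-0.3,1.1,13],"claw": 10},{"turn": [0,0,0],"travel": [-0.3,1.1,15],"claw": 10},{"turn": [0,0,0],"travel": [-0.3,1.1,15],"claw": 10}]'

```text
t: 5.78
ee_pos: [0.5054, -0.1021, 0.1955]
tcp_rot: [-0.177, 0.728, -0.634, 0.191]
wrist_force: [-0.4, 0.0, -1.9]
opening: 0.0252
```

Run:
```python
from h import *
s,c=snap("w6"); print(s["ee_pos"],s["joints"],toolR(s).T@s["wrist_force"],s["opening"])
go(sR+(.0115+L)*n,tilt(.10))
s,c,R,t=get("w6");Rt=toolR(s)
print("tip out",((s["ee_pos"]+Rt@[0,0,L])-sR)@np.c_[yh,up,n]*1e3)
im=c["frame"][145:215,220:290]
cv2.imwrite("pics/w6c.png",cv2.resize(im,None,fx=8,fy=8,interpolation=cv2.INTER_CUBIC))
```

```text
[ 0.50540302 -0.10205206  0.19552707] [ 0.14284225  0.02358296 -0.75366867  0.20624078 -0.27487084 -0.18923659] [-0.15820656  1.31088047  1.40389192] 0.025249636974557114
travel [0.3 0.2 0.3] turn [-0.19 -0.13  0.12] dist 0.5 ang 0.3
tip out [ 0.1252383   0.33561132 11.66754339]
```

View pics/w6c.png

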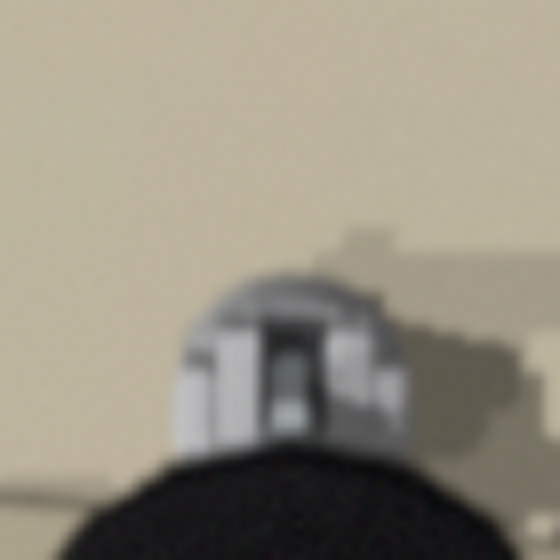

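Call:
servo_tool --increments '[{"turn": [0,0,-6],"travel": [0.2,0.1,0],"claw": 10},{"turn": [0,0,-12],"travel": [0.2,0.1,0],"claw": 10},{"turn": [0,0,-18],"travel": [0.2,0.1,0],"claw": 10},{"turn": [0,0,-24],"travel": [0.2,0.1,0],"claw": 10},{"turn": [0,0,-30],"travel": [0.2,0.1,0],"claw": 10},{"turn": [0,0,-36],"travel": [0.2,0.1,0],"claw": 10},{"turn": [0,0,-42],"travel": [0.2,0.1,0],"claw": 10},{"turn": [0,0,-48],"travel": [0.2,0.1,0],"claw": 10},{"turn": [0,0,-54],"travel": [0.2,0.1,0],"claw": 10},{"turn": [0,0,-60],"travel": [0.2,0.1,0],"claw": 10}]'

```text
t: 6.67
ee_pos: [0.5047, -0.1026, 0.1955]
tcp_rot: [-0.057, 0.948, -0.183, 0.254]
wrist_force: [0.0, -1.1, -2.3]
opening: 0.0253
```

```bash
cat >> h.py <<'E'
def rep(s0,th=None):
    s=readout.read_state();Rt=toolR(s)
    x=Rt[:,0]; print("th",np.arctan2(x@up,-x@yh),"tip",((s["ee_pos"]+Rt@[0,0,L])-s0)@np.c_[yh,up,n]*1e3,"F",Rt.T@s["wrist_force"],"M",Rt.T@s["moment"],"j",s["joints"].round(3),s["opening"],"tilt",np.degrees(np.arccos(-Rt[:,2]@n)))
E
python3 - <<'E'
from h import *
rep(sR); go(sR+(.0115+L)*n,tilt(1.70))
E
```

```text
th 1.153722760202169 tip [-0.49607498 -0.34010231 12.01638799] F [-0.63917837  1.46316284  1.97680753] M [-1.20879132 -0.96019697  0.03464058] j [ 0.142  0.023 -0.754  0.205 -0.277  0.865] 0.02525485274511957 tilt 0.19386581629721228
travel [ 0.4 -0.5  0.5] turn [  0.12  -0.16 -31.3 ] dist 0.8 ang 31.3
```

Call:
servo_tool --increments '[{"turn": [0,0,-6],"travel": [0.2,-0.3,0.3],"claw": 10},{"turn": [0,0,-12],"travel": [0.2,-0.3,0.3],"claw": 10},{"turn": [0,0,-18],"travel": [0.2,-0.3,0.3],"claw": 10},{"turn": [0,0,-24],"travel": [0.2,-0.3,0.3],"claw": 10},{"turn": [0,0,-29],"travel": [0.2,-0.3,0.3],"claw": 10},{"turn": [0,0,-33],"travel": [0.2,-0.3,0.3],"claw": 10},{"turn": [0,0,-33],"travel": [0.2,-0.3,0.3],"claw": 10}]'

```text
t: 7.25
ee_pos: [0.5051, -0.1027, 0.1957]
tcp_rot: [0.017, 0.961, 0.092, 0.26]
wrist_force: [-1.2, -3.5, -0.7]
opening: 0.0258
```

Run:
```python
from h import *
rep(sR); s,c=snap("w7",crop=(200,130,320,230),f=5); snap("t7","top",crop=(190,120,310,240),f=5)
```

```text
th 1.7256112061772428 tip [-0.57372736  0.07632043 11.92311996] F [-2.00713107  3.19726269 -0.06403256] M [-1.16373446 -1.62225902  0.10357385] j [ 0.142  0.023 -0.753  0.206 -0.276  1.435] 0.025822224471250932 tilt 0.2147267668835187
```

View pics/w7.png

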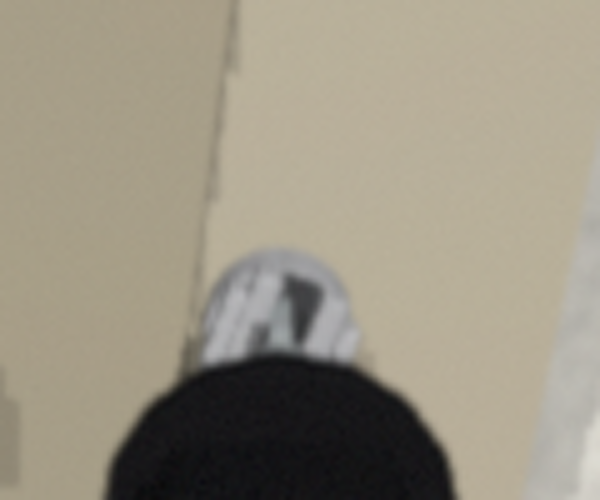

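Call:
servo_tool --increments '[{"turn": [0,0,-4],"travel": [0,0,0],"claw": 10},{"turn": [0,0,-8],"travel": [0,0,0],"claw": 10},{"turn": [0,0,-8],"travel": [0,0,0],"claw": 10}]'

```text
t: 7.6
ee_pos: [0.5053, -0.1026, 0.1957]
tcp_rot: [0.035, 0.953, 0.158, 0.258]
wrist_force: [-1.4, -5.3, 1.9]
opening: 0.0256
```

Run:
```python
from h import *
rep(sR); s,c=snap("w8",crop=(200,130,320,230),f=5)
```

```text
th 1.8641678030478814 tip [-0.4482632   0.26872189 11.88285552] F [-1.84816377  4.89077754 -2.44286748] M [-1.40012533 -1.91655478  0.05859671] j [ 0.142  0.023 -0.753  0.206 -0.276  1.574] 0.025553702650785857 tilt 0.22185950007572108
```

View pics/w8.png

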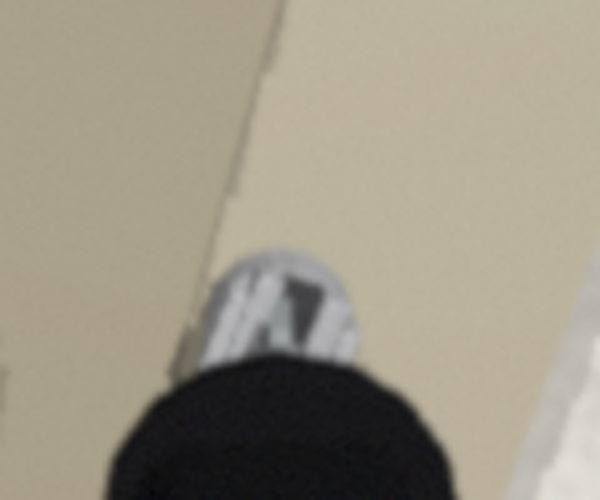

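Call:
servo_tool --increments '[{"turn": [0,0,-3],"travel": [0,0,0],"claw": 10},{"turn": [0,0,-6],"travel": [0,0,0],"claw": 10},{"turn": [0,0,-6],"travel": [0,0,0],"claw": 10}]'

```text
t: 7.9
ee_pos: [0.5054, -0.1025, 0.1957]
tcp_rot: [0.048, 0.943, 0.207, 0.256]
wrist_force: [-1.1, -5.5, 0.5]
opening: 0.0252
```

Run:
```python
from h import *
rep(sR)
```

```text
th 1.967752738062072 tip [-0.39809746  0.39158889 11.8798726 ] F [-2.8997181   4.67920841 -1.05778631] M [-1.27268327 -2.07858298  0.08207898] j [ 0.142  0.023 -0.753  0.206 -0.276  1.677] 0.025222420455678542 tilt 0.22753062821565245
```

Call:
servo_tool --increments '[{"turn": [0,0,5],"travel": [0,0,0],"claw": 10},{"turn": [0,0,10],"travel": [0,0,-2],"claw": 10},{"turn": [0,0,11],"travel": [0,0,-15],"claw": 10},{"turn": [0,0,11],"travel": [0,0,-45],"claw": 10},{"turn": [0,0,11],"travel": [0,0,-60],"claw": 10},{"turn": [0,0,11],"travel": [0,0,-60],"claw": 10}]'

```text
t: 8.4
ee_pos: [0.477, -0.1023, 0.2518]
tcp_rot: [0.023, 0.957, 0.116, 0.264]
wrist_force: [0.4, -0.4, -0.7]
opening: 0.025
```

Run:
```python
from h import *
rep(sR); s,c=snap("w9",crop=(200,110,320,210),f=5); snap("t9","top",crop=(190,120,310,240),f=5)
```

```text
th 1.775661123138029 tip [ 1.01638691  4.72823548 74.59033549] F [-0.11223684  0.42073123  0.78327839] M [ 0.22886366 -1.05570915  0.042108  ] j [ 0.16  -0.107 -0.695  0.146 -0.454  1.537] 0.025029106811053022 tilt 0.7398547352840087
```

View pics/w9.png

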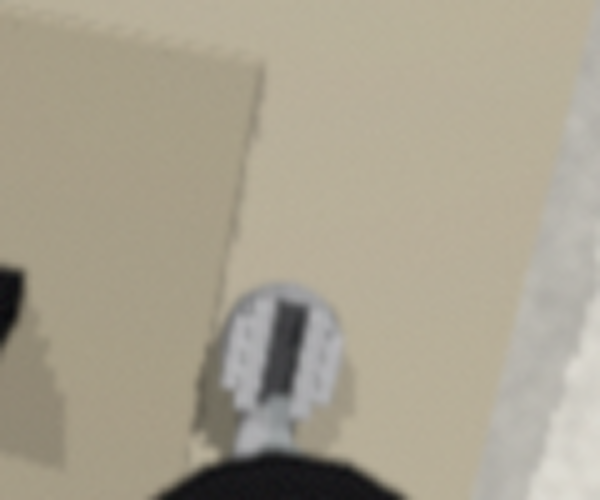

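View pics/t9.png

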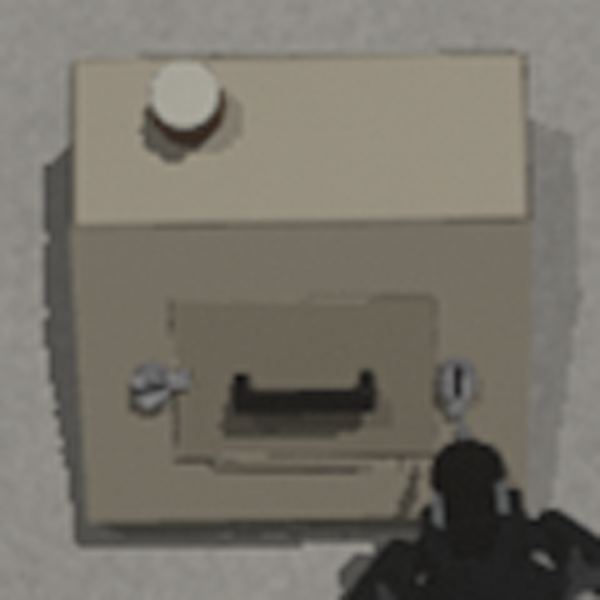

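```bash
cat >> h.py <<'E'
sL=seat+.088*yh-.0014*up
E
python3 - <<'E'
from h import *
go(sL+(.075+L)*n,tilt(.2))
E
```

```text
travel [  34.9 -171.6   -3.2] turn [-0.18 -0.37 90.3 ] dist 175.2 ang 90.3
```

Call:
servo_tool --increments '[{"turn": [0,0,7],"travel": [3,-13,-3],"claw": 10},{"turn": [0,0,14],"travel": [6,-26,-3],"claw": 10},{"turn": [0,0,21],"travel": [9,-40,-3],"claw": 10},{"turn": [0,0,28],"travel": [12,-54,-3],"claw": 10},{"turn": [0,0,35],"travel": [15,-68,-3],"claw": 10},{"turn": [0,0,42],"travel": [18,-82,-3],"claw": 10},{"turn": [0,0,49],"travel": [21,-96,-3],"claw": 10},{"turn": [0,0,56],"travel": [24,-110,-3],"claw": 10},{"turn": [0,0,63],"travel": [27,-124,-3],"claw": 10},{"turn": [0,0,70],"travel": [29,-138,-3],"claw": 10},{"turn": [-0.1,-0.2,77],"travel": [31,-152,-3],"claw": 10},{"turn": [-0.2,-0.4,84],"travel": [33,-165,-3],"claw": 10}]'

```text
t: 9.5
ee_pos: [0.4664, 0.0661, 0.2472]
tcp_rot: [-0.142, 0.823, -0.507, 0.214]
wrist_force: [0.0, -0.5, -1.2]
opening: 0.0251
```

Call:
servo_tool --increments '[{"turn": [0,0,6.3],"travel": [-6.6,-2,0],"claw": 10},{"turn": [0,0,6.3],"travel": [-6.6,-2,0],"claw": 10},{"turn": [0,0,6.3],"travel": [-6.6,-2,0],"claw": 10}]'

```text
t: 9.75
ee_pos: [0.4655, 0.0721, 0.2472]
tcp_rot: [-0.152, 0.796, -0.548, 0.207]
wrist_force: [1.0, -0.3, -1.2]
opening: 0.0254
```

Run:
```python
from h import *
rep(sL); s,c=snap("w10",crop=(200,110,320,210),f=5)
go(sL+(.075+L)*n,tilt(.2))
```

```text
th 0.33051648674267303 tip [-0.39680825 -3.59847222 73.21204962] F [ 0.39714798 -0.12982443  1.51616624] M [-1.10737138 -0.36461177  0.00366799] j [ 0.611 -0.137 -0.883  0.654 -0.464 -0.783] 0.0254438633236825 tilt 0.21251840729614047
travel [ 0.5 -3.1 -1.6] turn [ 0.18 -0.08  7.43] dist 3.5 ang 7.4
```

View pics/w10.png

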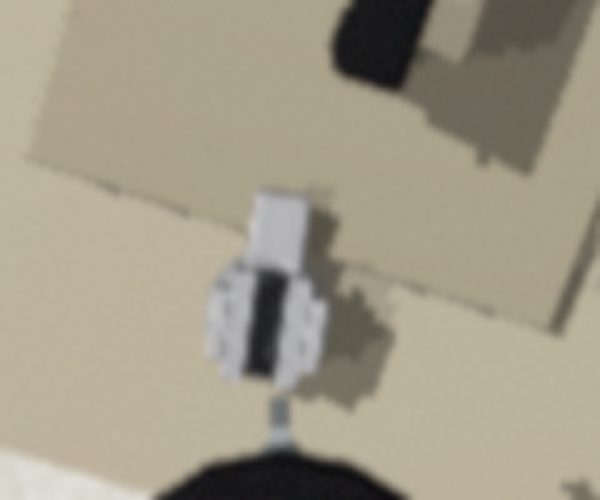

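Run:
```python
from h import *
s,c,R,t=get("w10")
f=lambda p:[[x/5+200-.4,y/5+110-.4] for x,y in p]
for h in (.010,.016):
    P=onplane(c,R,t,f([(271,269),(259,377)]),seat+h*n,n)
    d=P[0]-P[1]; m=P.mean(0)-seat   # points to -y (tool x)
    print(h,"len",np.linalg.norm(d)*1e3,"th",np.arctan2(d@up,-d@yh),"mid rel seat: y,up",m@yh*1e3,m@up*1e3)
tipf=(279,398); 
Rt=toolR(s); print("tip pred",(proj(c,R,t,[s["ee_pos"]+Rt@np.array([.006,0,L])])-[200,110])*5)
```

```text
0.01 len 20.157414014179757 th 0.2206667647862105 mid rel seat: y,up 88.90522253732064 -2.9162715675149253
0.016 len 19.750948929952397 th 0.22066676478620745 mid rel seat: y,up 87.30958087462659 -2.410400600735102
tip pred [[276.99027861 396.23973144]]
```

```bash
sed -i 's/sL=seat+.088\*yh-.0014\*up/sL=seat+.088*yh-.0026*up/' h.py
python3 - <<'E'
from h import *
go(sL+(.024+L)*n,tilt(.22))
E
```

```text
travel [ 0.  -2.2 49.4] turn [ 0.18 -0.08  6.28] dist 49.5 ang 6.3
```

Call:
servo_tool --increments '[{"turn": [0.2,-0.1,3],"travel": [0,-2.2,15],"claw": 10},{"turn": [0.2,-0.1,6.3],"travel": [0,-2.2,30],"claw": 10},{"turn": [0.2,-0.1,6.3],"travel": [0,-2.2,42],"claw": 10},{"turn": [0.2,-0.1,6.3],"travel": [0,-2.2,49],"claw": 10},{"turn": [0.2,-0.1,6.3],"travel": [0,-2.2,49],"claw": 10},{"turn": [0.2,-0.1,6.3],"travel": [0,-2.2,49],"claw": 10}]'

```text
t: 10.3
ee_pos: [0.4919, 0.0723, 0.2065]
tcp_rot: [-0.166, 0.763, -0.592, 0.199]
wrist_force: [0.7, 0.2, -0.9]
opening: 0.0256
```

Run:
```python
from h import *
rep(sL); s,c=snap("w11",crop=(220,145,290,215),f=8)
go(sL+(.0115+L)*n,tilt(.22))
```

```text
th 0.2166714786801484 tip [-1.08285603  0.52100547 24.82708169] F [-0.15782329 -0.245218    1.14127709] M [-1.12743451 -0.21022516 -0.02330643] j [ 0.466 -0.034 -0.964  0.94  -0.263 -1.085] 0.025555174959780654 tilt 0.0588882618354108
travel [-0.7  0.9 13.8] turn [-0.12 -0.01 -0.19] dist 13.9 ang 0.2
```

View pics/w11.png

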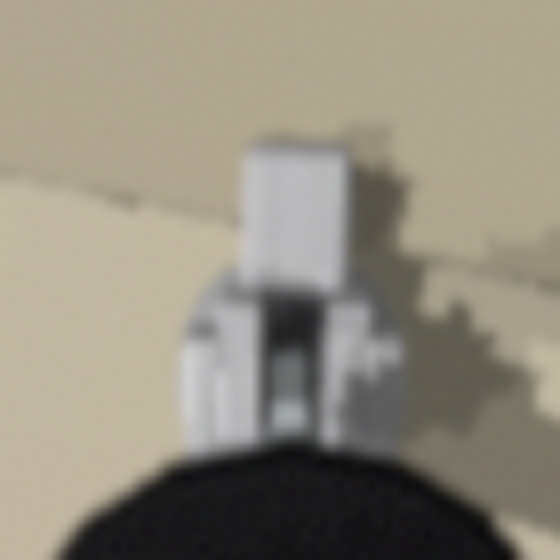

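Call:
servo_tool --increments '[{"turn": [0,0,0],"travel": [-0.5,0.4,4],"claw": 10},{"turn": [0,0,0],"travel": [-0.5,0.4,8],"claw": 10},{"turn": [0,0,0],"travel": [-0.5,0.4,11],"claw": 10},{"turn": [0,0,0],"travel": [-0.5,0.4,13.5],"claw": 10},{"turn": [0,0,0],"travel": [-0.5,0.4,13.5],"claw": 10},{"turn": [0,0,0],"travel": [-0.5,0.4,13.5],"claw": 10}]'

```text
t: 10.85
ee_pos: [0.4985, 0.0739, 0.196]
tcp_rot: [-0.167, 0.763, -0.591, 0.2]
wrist_force: [-0.8, -0.3, -1.0]
opening: 0.0252
```

Run:
```python
from h import *
rep(sL); s,c=snap("w12",crop=(220,145,290,215),f=8)
go(sL+(.0115+L)*n,tilt(1.92))
```

```text
th 0.21690191733022704 tip [ 0.49403429  1.23963476 12.40667891] F [0.04014525 1.24517755 0.41537685] M [-1.35303346 -0.25081693 -0.00382977] j [ 0.39  -0.008 -0.993  1.122 -0.194 -1.206] 0.025179963590590094 tilt 0.20649643682453894
travel [0.3 1.  0.9] turn [ -0.17  -0.17 -97.59] dist 1.4 ang 97.6
```

View pics/w12.png

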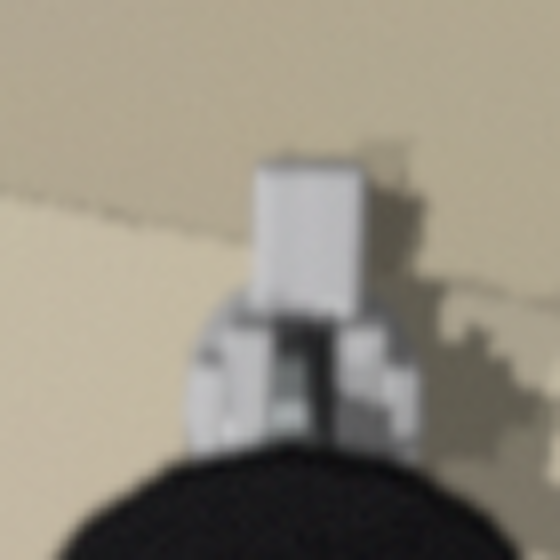

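Call:
servo_tool --increments '[{"turn": [0,0,-6],"travel": [0.2,0.9,0.4],"claw": 10},{"turn": [0,0,-12],"travel": [0.2,0.9,0.4],"claw": 10},{"turn": [0,0,-18],"travel": [0.2,0.9,0.4],"claw": 10},{"turn": [0,0,-24],"travel": [0.2,0.9,0.4],"claw": 10},{"turn": [0,0,-30],"travel": [0.2,0.9,0.4],"claw": 10},{"turn": [0,0,-36],"travel": [0.2,0.9,0.4],"claw": 10},{"turn": [0,0,-42],"travel": [0.2,0.9,0.4],"claw": 10},{"turn": [0,0,-48],"travel": [0.2,0.9,0.4],"claw": 10}]'

```text
t: 11.57
ee_pos: [0.4975, 0.0732, 0.1947]
tcp_rot: [-0.07, 0.938, -0.227, 0.25]
wrist_force: [-1.4, -1.0, -0.8]
opening: 0.0252
```

Run:
```python
from h import *
rep(sL); s,c=snap("w13",crop=(200,130,320,230),f=5)
go(sL+(.0115+L)*n,tilt(1.92))
```

```text
th 1.0594845160111206 tip [-0.32626997 -0.39584855 11.80453074] F [-0.96354564  1.61607404 -0.05707007] M [-1.16425464 -1.21751241  0.06604059] j [ 0.383 -0.008 -0.998  1.137 -0.19  -0.374] 0.025229565975282576 tilt 0.13642144072870768
travel [ 0.4 -0.5  0.3] turn [  0.    -0.14 -49.12] dist 0.7 ang 49.1
```

View pics/w13.png

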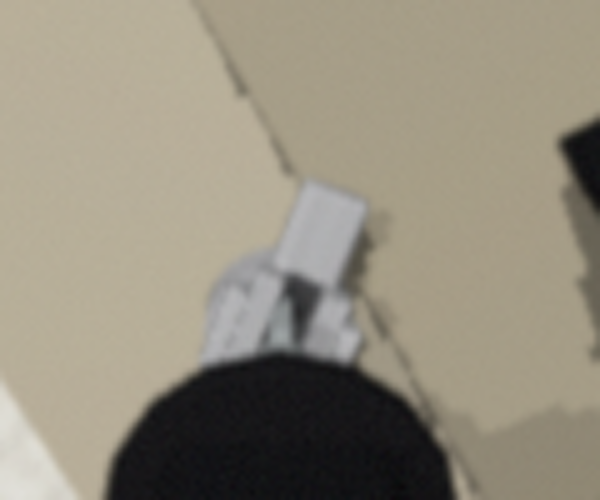

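Call:
servo_tool --increments '[{"turn": [0,0,-6],"travel": [0.2,-0.2,0.1],"claw": 10},{"turn": [0,0,-12],"travel": [0.2,-0.2,0.1],"claw": 10},{"turn": [0,0,-18],"travel": [0.2,-0.2,0.1],"claw": 10},{"turn": [0,0,-24],"travel": [0.2,-0.2,0.1],"claw": 10},{"turn": [0,0,-30],"travel": [0.2,-0.2,0.1],"claw": 10},{"turn": [0,0,-36],"travel": [0.2,-0.2,0.1],"claw": 10},{"turn": [0,0,-42],"travel": [0.2,-0.2,0.1],"claw": 10},{"turn": [0,0,-47],"travel": [0.2,-0.2,0.1],"claw": 10},{"turn": [0,0,-50.5],"travel": [0.2,-0.2,0.1],"claw": 10},{"turn": [0,0,-50.5],"travel": [0.2,-0.2,0.1],"claw": 10}]'

```text
t: 12.45
ee_pos: [0.4978, 0.0729, 0.1949]
tcp_rot: [0.043, 0.946, 0.191, 0.256]
wrist_force: [-2.2, -2.0, 0.7]
opening: 0.0253
```

Run:
```python
from h import *
rep(sL); s,c=snap("w14",crop=(200,130,320,230),f=5)
```

```text
th 1.9344038836222628 tip [-0.6731006   0.01837128 11.74671394] F [-2.19675175  1.18516746 -1.76706581] M [-0.3026714  -1.88241575  0.04713036] j [ 0.383 -0.007 -0.997  1.136 -0.191  0.502] 0.02532321126136309 tilt 0.15682049617443466
```

View pics/w14.png

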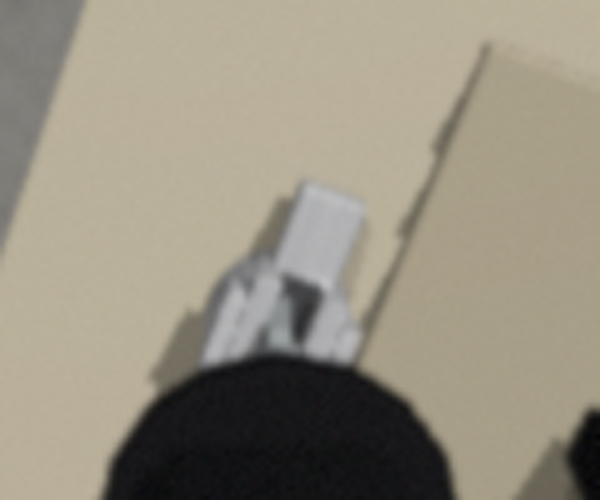

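Call:
servo_tool --increments '[{"turn": [0,0,-3],"travel": [0,0,0],"claw": 10},{"turn": [0,0,-3],"travel": [0,0,0],"claw": 10},{"turn": [0,0,3],"travel": [0,0,0],"claw": 10},{"turn": [0,0,9],"travel": [0,0,-2],"claw": 10},{"turn": [0,0,11],"travel": [0,0,-15],"claw": 10},{"turn": [0,0,11],"travel": [0,0,-40],"claw": 10},{"turn": [0,0,11],"travel": [0,0,-70],"claw": 10},{"turn": [0,0,11],"travel": [0,0,-80],"claw": 10},{"turn": [0,0,11],"travel": [0,0,-80],"claw": 10}]'

```text
t: 13.25
ee_pos: [0.4589, 0.0749, 0.2679]
tcp_rot: [0.014, 0.959, 0.101, 0.263]
wrist_force: [0.4, 0.5, -0.6]
opening: 0.0254
```

Run:
```python
from h import *
rep(sL); s,c=snap("w15",crop=(160,80,350,220),f=4); snap("t15","top",crop=(190,120,310,240),f=5)
e=np.array([.4015,-.292]); 
go([.43,-.20,.29],down(172)); print(s["ee_pos"])
```

```text
th 1.7417760956627655 tip [ 3.57818488  3.5478198  94.39556066] F [ 0.15494347 -0.47711189  0.73798563] M [ 0.15396002 -1.11778242 -0.03927873] j [ 0.644 -0.178 -0.853  0.608 -0.521  0.66 ] 0.02543796390817446 tilt 0.7323265641346242
travel [-66.  264.3 -42.2] turn [  42.49   -0.3  -155.01] dist 275.7 ang 160.7
[0.4588947  0.07493026 0.26786596]
```

View pics/w15.png

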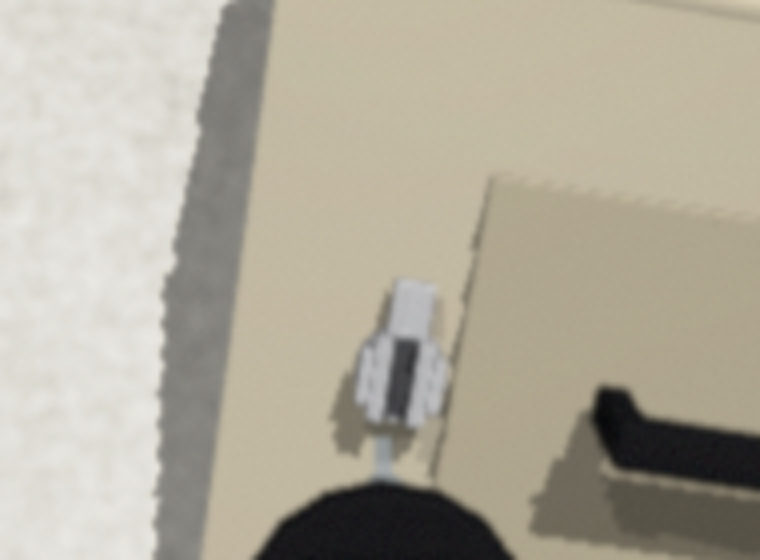

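View pics/t15.png

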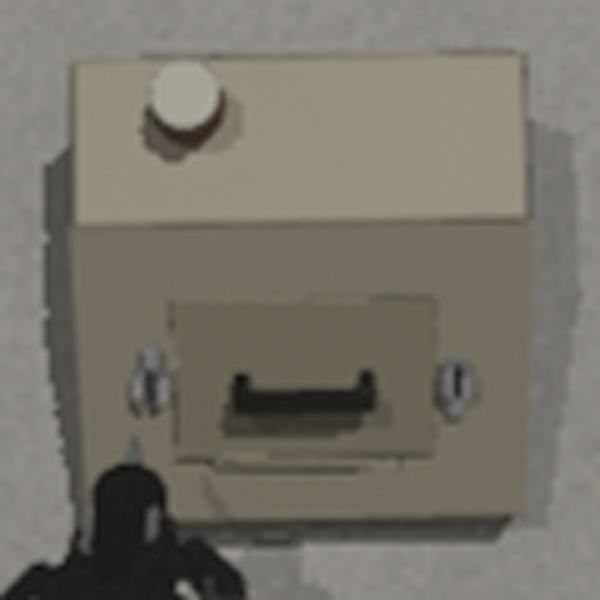

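Run:
```python
from h import *
go([.4015,-.292,.24],down(-40)); go([.4015,-.292,.24],down(-10))
c=load("top0");print(onz(c,c["R"],c["t"],[[383,245],[393,245]],.07))
```

```text
travel [-133.4  345.   -15.3] turn [ -8.83 -29.99  50.72] dist 370.2 ang 59.6
travel [-133.4  345.   -15.3] turn [ -0.74 -30.39  21.45] dist 370.2 ang 37.2
[[ 0.41958589 -0.40492172  0.07      ]
 [ 0.42030733 -0.43434406  0.07      ]]
```

Call:
servo_tool --increments '[{"turn": [-0.7,-2.5,4.2],"travel": [-11,29,-5],"claw": 10},{"turn": [-1.5,-5,8.4],"travel": [-22,58,-9],"claw": 10},{"turn": [-2.2,-7.5,12.7],"travel": [-33,86,-13],"claw": 10},{"turn": [-2.9,-10,16.9],"travel": [-44,115,-15],"claw": 10},{"turn": [-3.7,-12.5,21.1],"travel": [-55,144,-15],"claw": 10},{"turn": [-4.4,-15,25.4],"travel": [-67,172,-15],"claw": 10},{"turn": [-5.2,-17.5,29.6],"travel": [-78,201,-15],"claw": 10},{"turn": [-5.9,-20,33.8],"travel": [-89,230,-15],"claw": 10},{"turn": [-6.6,-22.5,38],"travel": [-100,259,-15],"claw": 10},{"turn": [-7.4,-25,42.3],"travel": [-111,287,-15],"claw": 10},{"turn": [-8.1,-27.5,46.5],"travel": [-122,316,-15],"claw": 10},{"turn": [-8.8,-30,50.7],"travel": [-133,345,-15],"claw": 10}]'

```text
t: 14.35
ee_pos: [0.401, -0.2954, 0.2385]
tcp_rot: [0.001, 0.939, -0.345, -0.003]
wrist_force: [1.7, 1.2, -0.6]
opening: 0.0254
```

Run:
```python
from h import *
s=readout.read_state(); print(s["ee_pos"])
go([.4015,-.292,.24],down(-40)); go([.4015,-.292,.20],down(-40))
```

```text
[ 0.40098531 -0.29539573  0.23851181]
travel [-1.8 -2.9 -1.5] turn [ 0.26  0.22 -0.38] dist 3.7 ang 0.5
travel [-1.7 -3.1 38.5] turn [ 0.26  0.22 -0.38] dist 38.7 ang 0.5
```

Call:
servo_tool --increments '[{"turn": [0.2,0.2,0],"travel": [-1,-2,15],"claw": 10},{"turn": [0.2,0.2,0],"travel": [-1,-2,30],"claw": 10},{"turn": [0.2,0.2,0],"travel": [-1,-2,35],"claw": 10},{"turn": [0.2,0.2,0],"travel": [-1,-2,35],"claw": 10}]'

```text
t: 14.68
ee_pos: [0.4007, -0.2911, 0.2026]
tcp_rot: [0.0, 0.939, -0.343, -0.001]
wrist_force: [0.1, 0.4, -1.5]
opening: 0.0254
```

Run:
```python
from h import *
s,c=snap("w16"); print(s["ee_pos"]); snap("s16","side",crop=(150,200,250,350),f=4)
go([.4015,-.292,.1035],down(-40))
```

```text
[ 0.40068955 -0.29110732  0.20258236]
travel [ -0.4   1.2 101.8] turn [ 0.   -0.19 -0.  ] dist 101.8 ang 0.2
```

View pics/w16.png

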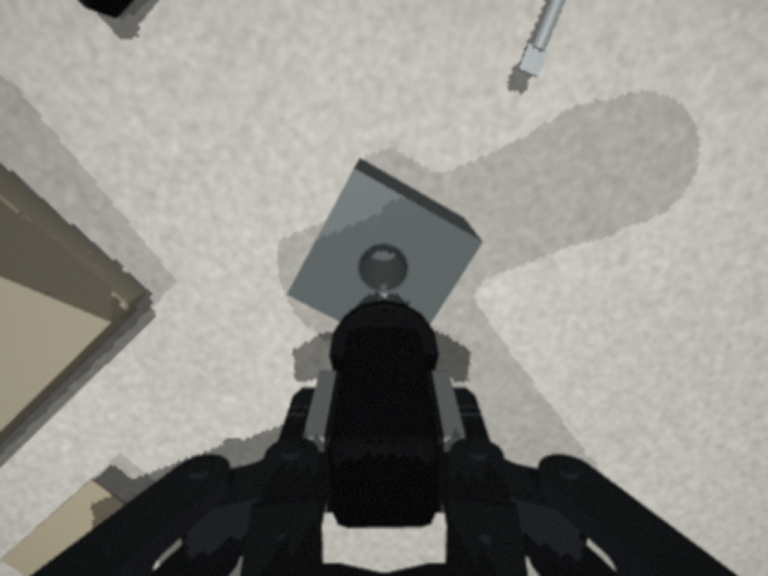

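View pics/s16.png

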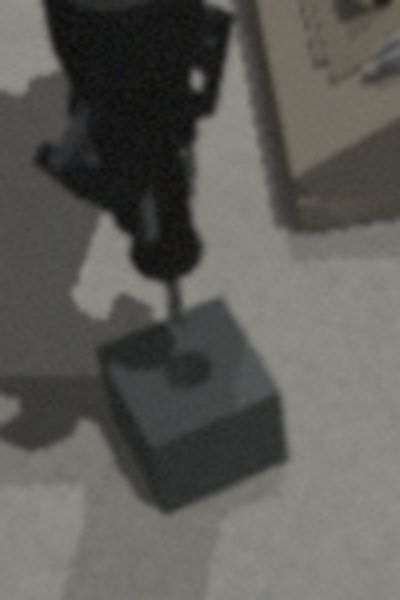

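Run:
```python
from h import *
s,c,R,t=get("w16"); print(onz(c,R,t,[[382/1.5,268/1.5]],.07))
s,c,R,t=get("w3"); print(onz(c,R,t,[[382/1.5,248/1.5]],.07))
```

```text
[[ 0.40322881 -0.29173678  0.07      ]]
[[ 0.40332628 -0.29158304  0.07      ]]
```

Call:
servo_tool --increments '[{"turn": [0,0,0],"travel": [2,-1,10],"claw": 10},{"turn": [0,0,0],"travel": [2,-1,35],"claw": 10},{"turn": [0,0,0],"travel": [2,-1,60],"claw": 10},{"turn": [0,0,0],"travel": [2,-1,80],"claw": 10},{"turn": [0,0,0],"travel": [2,-1,92],"claw": 10},{"turn": [0,0,0],"travel": [2,-1,96],"claw": 10},{"turn": [0,0,0],"travel": [2,-1,98],"claw": 10},{"turn": [0,0,0],"travel": [2,-1,98],"claw": 10}]'

```text
t: 15.45
ee_pos: [0.4054, -0.2915, 0.108]
tcp_rot: [0.0, 0.94, -0.342, 0.002]
wrist_force: [-0.3, -0.3, -0.6]
opening: 0.0254
```

Run:
```python
from h import *
s=readout.read_state(); print(s["ee_pos"],s["wrist_force"])
```

```text
[ 0.40539004 -0.29145096  0.1080267 ] [-0.26291279 -0.31736086 -0.57737714]
```

Call:
servo_tool --increments '[{"turn": [0,0,0],"travel": [-1,1,2],"claw": 10},{"turn": [0,0,0],"travel": [-1,1,4],"claw": 10},{"turn": [0,0,0],"travel": [-1,1,5],"claw": 10},{"turn": [0,0,0],"travel": [-1,1,5],"claw": 30},{"turn": [0,0,0],"travel": [-1,1,5],"claw": 50},{"turn": [0,0,0],"travel": [-1,1,5],"claw": 55},{"turn": [0,0,0],"travel": [-1,1,5],"claw": 55},{"turn": [0,0,0],"travel": [-1,1,5],"claw": 55}]'

```text
t: 16.12
ee_pos: [0.4035, -0.2916, 0.1028]
tcp_rot: [0.0, 0.94, -0.342, 0.002]
wrist_force: [-0.2, -0.2, -0.5]
opening: 0.0553
```

Call:
servo_tool --increments '[{"turn": [0,0,0],"travel": [0,0,-10],"claw": 55},{"turn": [0,0,0],"travel": [0,0,-40],"claw": 55},{"turn": [0,0,0],"travel": [0,0,-75],"claw": 55},{"turn": [0,0,0],"travel": [0,0,-110],"claw": 55},{"turn": [0,0,0],"travel": [0,0,-135],"claw": 55},{"turn": [0,0,0],"travel": [0,0,-140],"claw": 55}]'

```text
t: 16.62
ee_pos: [0.4051, -0.2926, 0.2482]
tcp_rot: [0.001, 0.94, -0.341, 0.007]
wrist_force: [-0.2, -0.6, -0.3]
opening: 0.0548
```

Run:
```python
from h import *
s,c=snap("w17"); print(s["ee_pos"]); snap("s17","side",crop=(150,230,250,350),f=5)
```

```text
[ 0.40513177 -0.29258386  0.24817777]
```

View pics/w17.png

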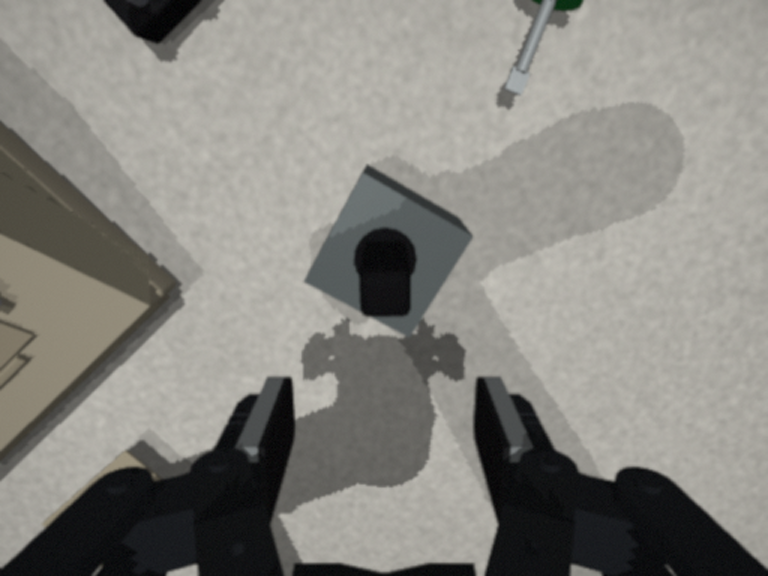

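View pics/s17.png

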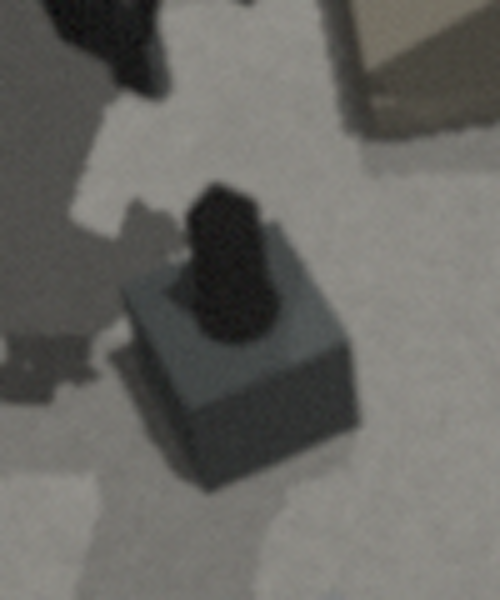

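```bash
cat > fk.py <<'E'
from h import *
import glob,pickle
def rots(j):
    A=Rn.from_euler
    ms=[A('z',j[0]),A('y',j[1]),A('y',-j[2]),A('x',j[3]),A('y',-j[4]),A('x',j[5])]
    out=[];R=Rn.identity()
    for m in ms: R=R*m; out.append(R.as_matrix())
    return out
states=[pickle.load(open(f,"rb"))[0] for f in sorted(glob.glob("*.pkl"))]
E
python3 - <<'E'
from fk import *
# forearm along x when j2-j3=0; tool z along x of last frame
for sg4 in (1,-1):
  for sg6 in (1,-1):
    C=[]
    for s in states:
        j=s["joints"].copy(); j[3]*=sg4; j[5]*=sg6
        C.append(rots(j)[5].T@toolR(s))
    C=np.array(C); print(sg4,sg6,np.abs(C-C[0]).max(), )
    if np.abs(C-C[0]).max()<.1: print(C.mean(0).round(3))
E
```

```text
1 1 1.6959507364393933
1 -1 1.6383611207027968
-1 1 1.7189874658433149
-1 -1 6.945192518674671e-16
[[ 0.  0.  1.]
 [-1. -0.  0.]
 [ 0. -1.  0.]]
```

```bash
cat >> fk.py <<'E'
CT=np.array([[0,0,1.],[-1,0,0],[0,-1,0]])
def RR(j):
    j=np.array(j,float).copy(); j[3]*=-1; j[5]*=-1; return rots(j)
def rows(j):
    R=RR(j); e=np.eye(3)
    # unknowns: z0 ; R1 x,y ; R12 (x,z); R123 (x,z); R1234 none; R5 x
    return np.c_[e[:,2],R[0][:,0],R[0][:,1],R[1][:,2],R[2][:,0],R[2][:,2],R[4][:,0]]
A=np.vstack([rows(s["joints"]) for s in states]); b=np.hstack([s["ee_pos"] for s in states])
par,res,rk,sv=np.linalg.lstsq(A,b,rcond=None)
def fk(j): return rows(j)@par, RR(j)[5]@CT
from scipy.optimize import least_squares
lo=np.array([-3.14,-1.21,-1.07,-3.16,-2.99,-3.1]);hi=np.array([3.14,2.06,1.41,2.05,-.16,3.1])
def ik(p,R,j0):
    f=lambda j:(lambda q:np.r_[(q[0]-p)*10,Rn.from_matrix(R.T@q[1]).as_rotvec()])(fk(j))
    r=least_squares(f,np.clip(j0,lo+.001,hi-.001),bounds=(lo,hi)); return r.x,np.abs(r.fun).max()
E
python3 - <<'E'
from fk import *
print(par.round(4),rk,sv.round(3),np.abs(A@par-b).max())
s2=seat-.002*up
j0=readout.read_state()["joints"]
for a in (0,.1,.2,.3):
  for th in (0,np.pi):
    R=Rn.from_rotvec(yh*a).as_matrix()@tilt(th)   # more vertical
    for h in (.12,.016):
        g=s2+.034*n - (.034-h)*(-R[:,2])*1
        j,e=ik(g,R,[.3,0,-.8,.5,-.4,-.5]); print(a,th,h,j.round(2),round(e,4))
E
```

```text
[ 0.0114  0.2943 -0.1562  0.3063  0.0932  0.0935  0.1166] 7 [9.396 6.85  4.809 1.414 0.684 0.351 0.286] 0.05841796220038393
0 0 0.12 [ 0.33 -0.06 -0.9   0.58 -0.27 -0.82] 0.0
0 0 0.016 [ 0.3   0.26 -1.07  2.05 -0.17 -2.31] 0.1749
0 3.141592653589793 0.12 [ 0.33 -0.06 -0.9   0.58 -0.27  2.32] 0.0
0 3.141592653589793 0.016 [ 0.3   0.26 -1.07  2.05 -0.17  0.83] 0.1749
0.1 0 0.12 [ 0.32 -0.   -0.78  0.29 -0.4  -0.53] 0.0
0.1 0 0.016 [ 0.3   0.27 -1.07  2.05 -0.16 -2.31] 0.0975
0.1 3.141592653589793 0.12 [ 0.32 -0.   -0.78  0.29 -0.4   2.61] 0.0
0.1 3.141592653589793 0.016 [ 0.3   0.27 -1.07  2.05 -0.16  0.83] 0.0975
0.2 0 0.12 [ 0.3   0.07 -0.65  0.16 -0.55 -0.39] 0.0
0.2 0 0.016 [ 0.3   0.28 -1.07  1.8  -0.16 -2.06] 0.0855
0.2 3.141592653589793 0.12 [ 0.3   0.07 -0.65  0.16 -0.55  2.75] 0.0
0.2 3.141592653589793 0.016 [ 0.3   0.28 -1.07  1.8  -0.16  1.08] 0.0855
0.3 0 0.12 [ 0.29  0.14 -0.52  0.09 -0.7  -0.32] 0.0
0.3 0 0.016 [ 0.29  0.31 -1.01  0.65 -0.16 -0.9 ] 0.0753
0.3 3.141592653589793 0.12 [ 0.29  0.14 -0.52  0.09 -0.7   2.82] 0.0
0.3 3.141592653589793 0.016 [ 0.3   0.29 -1.07  1.36 -0.16  1.52] 0.1049
```

```bash
python3 - <<'E'
s=open('fk.py').read()
s=s.replace("R[4][:,0]]\nA=","R[4][:,0],R[3][:,1],R[3][:,2],R[4][:,1],R[4][:,2],R[1][:,0]]\nA=")
open('fk.py','w').write(s)
E
python3 - <<'E'
from fk import *
print(par.round(4),rk,sv.round(3),np.abs(A@par-b).max())
E
```

```text
[ 0.1606  0.      0.      0.5649  0.4218 -0.      0.2977 -0.0799  0.
 -0.0799  0.     -0.    ] 11 [10.422  9.482  8.156  2.106  1.795  1.517  0.858  0.29   0.277  0.237
  0.176  0.   ] 9.159339953157541e-16
```

```bash
cat > ikt.py <<'E'
from fk import *
s2=seat-.002*up
best={}
for a in (-.1,0,.1,.2,.3,.52):
  for th in (0,np.pi):
    R=Rn.from_rotvec(yh*a).as_matrix()@tilt(th)
    for h in (.16,.12,.08,.05,.016):
        g=s2+.034*n - (.034-h)*(-R[:,2])
        sols=[]
        for j4 in (.5,-2.5,1.5,-.8):
          for j0 in ([.3,0,-.8,j4,-.4,-.5],[0,.3,-.6,j4,-.8,.5],[-.3,.3,-.3,j4,-.5,2]):
            j,e=ik(g,R,j0); sols.append((round(e,4),j.round(2).tolist()))
        sols.sort(key=lambda q:q[0]); print(round(np.degrees(a)),round(th,1),h,sols[0], sols[3])
E
python3 ikt.py
```

```text
-6 0 0.16 (np.float64(0.0033), [0.26, -0.17, -1.04, 0.93, -0.16, -1.11]) (np.float64(0.0033), [0.26, -0.17, -1.04, 0.93, -0.16, -1.11])
-6 0 0.12 (np.float64(0.0706), [0.28, -0.06, -0.98, 0.78, -0.16, -0.98]) (np.float64(0.0706), [0.28, -0.06, -0.98, 0.78, -0.16, -0.98])
-6 0 0.08 (np.float64(0.1101), [0.3, 0.05, -0.87, 0.44, -0.16, -0.66]) (np.float64(0.1101), [0.3, 0.05, -0.87, 0.44, -0.16, -0.66])
-6 0 0.05 (np.float64(0.1162), [0.28, 0.13, -0.75, 0.07, -0.16, -0.28]) (np.float64(0.1162), [0.28, 0.13, -0.75, 0.07, -0.16, -0.28])
-6 0 0.016 (np.float64(0.1519), [0.23, 0.21, -0.63, -0.29, -0.16, 0.13]) (np.float64(0.1519), [0.23, 0.21, -0.63, -0.29, -0.16, 0.13])
-6 3.1 0.16 (np.float64(0.0033), [0.26, -0.17, -1.04, 0.93, -0.16, 2.03]) (np.float64(0.0033), [0.26, -0.17, -1.04, 0.93, -0.16, 2.03])
-6 3.1 0.12 (np.float64(0.0706), [0.28, -0.06, -0.98, 0.78, -0.16, 2.17]) (np.float64(0.0706), [0.28, -0.06, -0.98, 0.78, -0.16, 2.17])
-6 3.1 0.08 (np.float64(0.1101), [0.3, 0.05, -0.87, 0.44, -0.16, 2.48]) (np.float64(0.1101), [0.3, 0.05, -0.87, 0.44, -0.16, 2.48])
-6 3.1 0.05 (np.float64
[... 5937 characters left out ...]
0.37, 0.0, -0.85, -0.24]) (np.float64(0.0), [0.28, 0.35, -0.37, 0.0, -0.85, -0.24])
30 3.1 0.16 (np.float64(0.0), [0.28, 0.21, -0.16, 0.0, -1.19, 2.9]) (np.float64(0.0), [0.28, 0.21, -0.16, 0.0, -1.19, 2.9])
30 3.1 0.12 (np.float64(0.0), [0.28, 0.24, -0.23, 0.0, -1.1, 2.9]) (np.float64(0.0), [0.28, 0.24, -0.23, 0.0, -1.1, 2.9])
30 3.1 0.08 (np.float64(0.0), [0.28, 0.28, -0.29, 0.0, -1.0, 2.9]) (np.float64(0.0), [0.28, 0.28, -0.29, 0.0, -1.0, 2.9])
30 3.1 0.05 (np.float64(0.0), [0.28, 0.31, -0.33, 0.0, -0.93, 2.9]) (np.float64(0.0), [0.28, 0.31, -0.33, 0.0, -0.93, 2.9])
30 3.1 0.016 (np.float64(0.0), [0.28, 0.35, -0.37, 0.0, -0.85, 2.9]) (np.float64(0.0), [0.28, 0.35, -0.37, 0.0, -0.85, 2.9])
```

```bash
cat > pk.py <<'E'
from fk import *
s2=seat-.002*up
def grasp(h,a=.14):
    R=Rn.from_rotvec(yh*a).as_matrix()@tilt(0)
    return s2+.034*n-(.034-h)*(-R[:,2]), R
E
python3 - <<'E'
from pk import *
for h in (.12,.05,.018):
    g,R=grasp(h); j,e=ik(g,R,[.3,0,-.8,.5,-.4,-.5]); print(h,g,j.round(3),e)
g,R=grasp(.12); go(g,R)
E
```

```text
0.12 [ 0.50461417 -0.01432143  0.21419471] [ 0.359  0.017 -0.659  0.233 -0.541 -0.502] 1.1102230246251565e-15
0.05 [ 0.53079561 -0.01338428  0.14928204] [ 0.326  0.15  -0.737  0.335 -0.332 -0.589] 2.220446049250313e-15
0.018 [ 0.54276427 -0.01295587  0.11960768] [ 0.299  0.214 -0.787  0.462 -0.22  -0.696] 2.914335439641036e-15
travel [-100.8 -277.3   29.9] turn [20.36  8.87 47.41] dist 296.5 ang 52.4
```

Call:
servo_tool --increments '[{"turn": [2,0.9,4.7],"travel": [-10,-27,-5],"claw": 45},{"turn": [4.1,1.8,9.5],"travel": [-20,-55,-5],"claw": 45},{"turn": [6.1,2.7,14.2],"travel": [-30,-83,-5],"claw": 45},{"turn": [8.1,3.5,19],"travel": [-40,-111,-5],"claw": 45},{"turn": [10.2,4.4,23.7],"travel": [-50,-139,-2],"claw": 45},{"turn": [12.2,5.3,28.4],"travel": [-60,-166,2],"claw": 45},{"turn": [14.3,6.2,33.2],"travel": [-71,-194,8],"claw": 45},{"turn": [16.3,7.1,37.9],"travel": [-81,-222,14],"claw": 45},{"turn": [18.3,8,42.7],"travel": [-91,-250,20],"claw": 45},{"turn": [20.4,8.9,47.4],"travel": [-100.8,-277.3,27],"claw": 45},{"turn": [20.4,8.9,47.4],"travel": [-100.8,-277.3,29.9],"claw": 45},{"turn": [20.4,8.9,47.4],"travel": [-100.8,-277.3,29.9],"claw": 45}]'

```text
t: 17.72
ee_pos: [0.5015, -0.0128, 0.2086]
tcp_rot: [-0.134, 0.708, -0.681, 0.129]
wrist_force: [0.0, -0.6, -0.6]
opening: 0.0451
```

Run:
```python
from pk import *
s,c=snap("w18"); print(s["ee_pos"],s["joints"].round(3))
g,R=grasp(.12); go(g,R); g,R=grasp(.05); go(g,R)
s,c,R,t=get("w18"); b=s2+.034*n
print(proj(c,R,t,[b,b+.04*yh,b-.04*yh,s["ee_pos"]+toolR(s)@[0,0,.086]])*1.5)
```

```text
[ 0.50154527 -0.01278229  0.20863921] [ 0.364  0.021 -0.667  0.231 -0.539 -0.503]
travel [ 0.8 -4.2 -3.3] turn [0.52 0.02 0.19] dist 5.4 ang 0.6
travel [ 0.8 -4.8 66.7] turn [0.52 0.02 0.19] dist 66.9 ang 0.6
[[370.46619095 300.1585481 ]
 [370.87146952 377.69104503]
 [369.99179674 213.70466687]
 [382.77113739 300.59386499]]
```

View pics/w18.png

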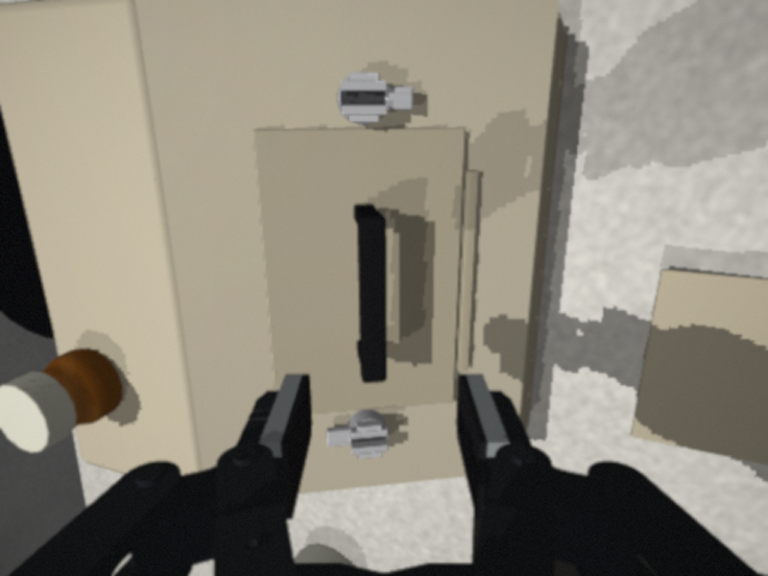

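Call:
servo_tool --increments '[{"turn": [0.5,0,0.2],"travel": [0.8,-4.8,10],"claw": 45},{"turn": [0.5,0,0.2],"travel": [0.8,-4.8,25],"claw": 45},{"turn": [0.5,0,0.2],"travel": [0.8,-4.8,42],"claw": 45},{"turn": [0.5,0,0.2],"travel": [0.8,-4.8,56],"claw": 45},{"turn": [0.5,0,0.2],"travel": [0.8,-4.8,64],"claw": 45},{"turn": [0.5,0,0.2],"travel": [0.8,-4.8,64],"claw": 45}]'

```text
t: 18.27
ee_pos: [0.5312, -0.0151, 0.1526]
tcp_rot: [-0.138, 0.705, -0.683, 0.133]
wrist_force: [0.4, -0.1, 0.5]
opening: 0.0451
```

Run:
```python
from pk import *
s,c=snap("w19"); print(s["ee_pos"],s["joints"].round(3),s["wrist_force"])
g,R=grasp(.05); go(g,R); g,R=grasp(.02); go(g,R)
```

```text
[ 0.53124214 -0.01508625  0.15262099] [ 0.324  0.146 -0.729  0.326 -0.343 -0.58 ] [ 0.36217533 -0.05205386  0.47173664]
travel [-1.4  2.5  3.9] turn [-0.17 -0.02 -0.24] dist 4.8 ang 0.3
travel [-1.4  2.6 33.9] turn [-0.17 -0.02 -0.24] dist 34.0 ang 0.3
```

View pics/w19.png

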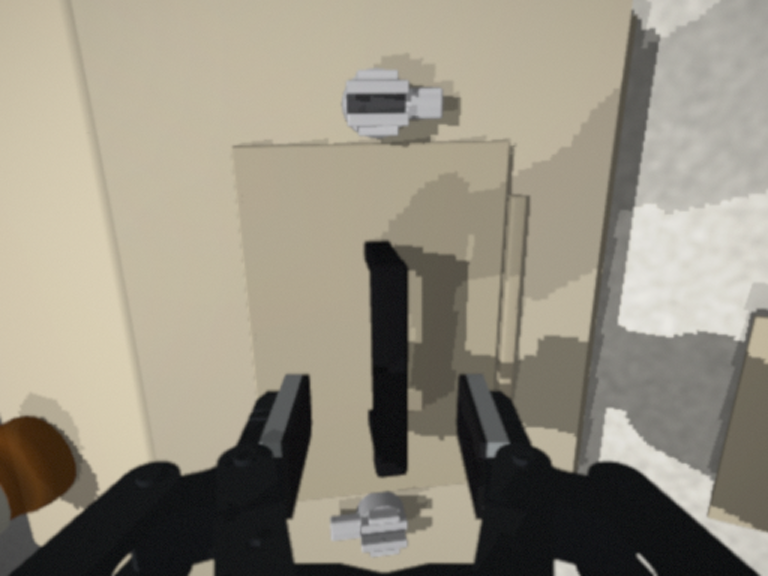

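Call:
servo_tool --increments '[{"turn": [-0.2,0,0],"travel": [-1,2,10],"claw": 45},{"turn": [-0.2,0,0],"travel": [-1,2,20],"claw": 45},{"turn": [-0.2,0,0],"travel": [-1,2,28],"claw": 45},{"turn": [-0.2,0,0],"travel": [-1,2,33],"claw": 45},{"turn": [-0.2,0,0],"travel": [-1,2,33],"claw": 45},{"turn": [-0.2,0,0],"travel": [-1,2,33],"claw": 45}]'

```text
t: 18.82
ee_pos: [0.5429, -0.0127, 0.1244]
tcp_rot: [-0.139, 0.705, -0.683, 0.133]
wrist_force: [-0.1, 0.3, -1.0]
opening: 0.0452
```

Run:
```python
from pk import *
s,c=snap("w20"); print(s["ee_pos"],s["joints"].round(3),s["wrist_force"])
g,R=grasp(.02); go(g,R)
```

```text
[ 0.5429472  -0.01272125  0.12436808] [ 0.303  0.206 -0.777  0.439 -0.235 -0.68 ] [-0.07525865  0.253428   -0.99833878]
travel [0.4 2.2 2.5] turn [-0.22  0.06 -0.22] dist 3.4 ang 0.3
```

View pics/w20.png

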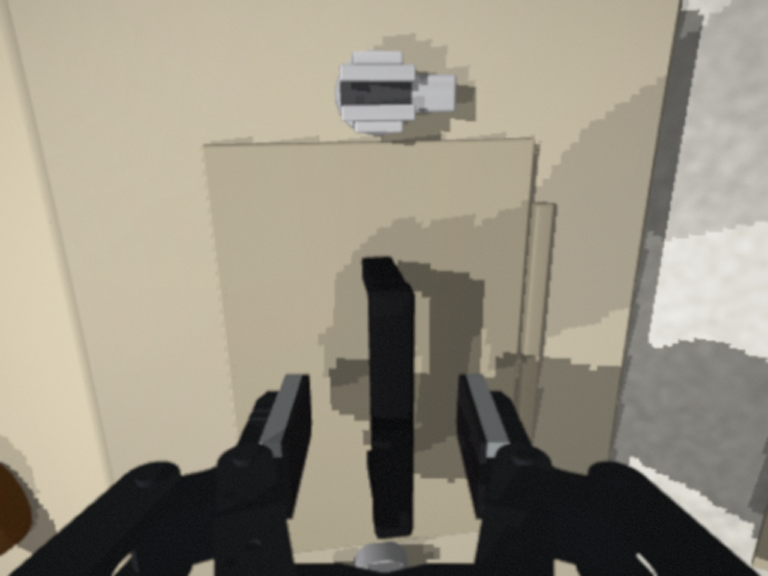

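Call:
servo_tool --increments '[{"turn": [0,0,0],"travel": [0,1.5,3],"claw": 40},{"turn": [0,0,0],"travel": [0,1.5,3],"claw": 25},{"turn": [0,0,0],"travel": [0,1.5,3],"claw": 10},{"turn": [0,0,0],"travel": [0,1.5,3],"claw": 5},{"turn": [0,0,0],"travel": [0,1.5,3],"claw": 5},{"turn": [0,0,0],"travel": [0,1.5,3],"claw": 5},{"turn": [0,0,0],"travel": [0,1.5,3],"claw": 5},{"turn": [0,0,0],"travel": [0,1.5,3],"claw": 5}]'

```text
t: 19.53
ee_pos: [0.5424, -0.0125, 0.1211]
tcp_rot: [-0.139, 0.705, -0.683, 0.133]
wrist_force: [-4.6, 0.1, 6.3]
opening: 0.0111
```

Run:
```python
from pk import *
s,c=snap("w21"); print(s["ee_pos"],s["joints"].round(3),s["wrist_force"],s["opening"])
```

```text
[ 0.54241916 -0.0125074   0.12109449] [ 0.299  0.21  -0.79   0.466 -0.218 -0.704] [-4.61307956  0.06199814  6.34707112] 0.011113932549605049
```

View pics/w21.png

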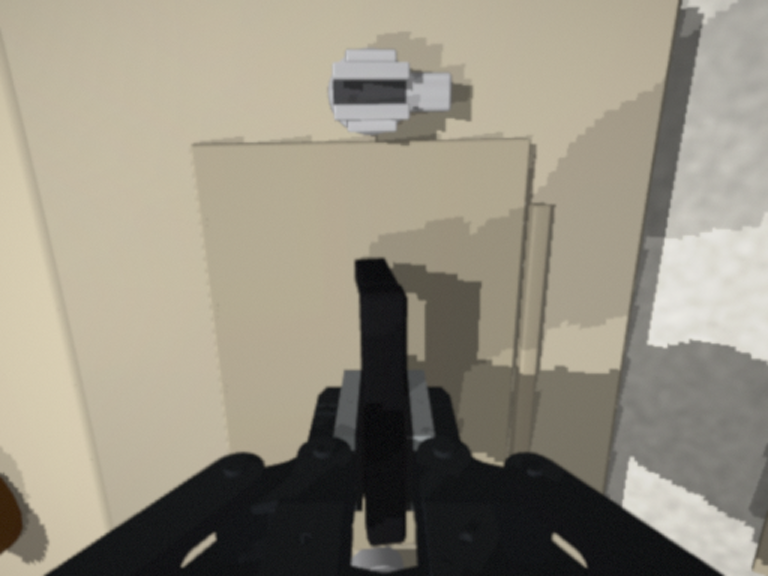

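Call:
servo_tool --increments '[{"turn": [0,0,0],"travel": [0,0,-5],"claw": 5},{"turn": [0,0,0],"travel": [0,0,-12],"claw": 5},{"turn": [0,0,0],"travel": [0,0,-25],"claw": 5},{"turn": [0,0,0],"travel": [0,0,-45],"claw": 5},{"turn": [0,0,0],"travel": [0,0,-70],"claw": 5},{"turn": [0,0,0],"travel": [0,0,-95],"claw": 5},{"turn": [0,0,0],"travel": [0,0,-115],"claw": 5},{"turn": [0,0,0],"travel": [0,0,-120],"claw": 5},{"turn": [0,0,0],"travel": [0,0,-120],"claw": 5}]'

```text
t: 20.33
ee_pos: [0.4976, -0.0138, 0.2327]
tcp_rot: [-0.14, 0.705, -0.683, 0.133]
wrist_force: [-0.3, -0.3, -1.7]
opening: 0.0106
```

Run:
```python
from pk import *
s,c=snap("w22"); print(s["ee_pos"],s["joints"].round(3),s["wrist_force"],s["opening"])
snap("s22","side",crop=(150,80,350,230),f=4)
j,e=ik([.391,.287,.06],down(-88),s["joints"]); print(j,e)
go([.391,.287,.12],down(-88))
```

```text
[ 0.49755578 -0.01380646  0.23274297] [ 0.369 -0.019 -0.641  0.22  -0.591 -0.497] [-0.27579354 -0.32527942 -1.7313249 ] 0.0106080595748784
[ 9.68931227e-01  3.57755586e-01 -5.48470871e-01 -2.03357780e-14
 -6.64569870e-01 -9.34024642e-01] 4.0523140398818214e-14
travel [-304.3  130.4   66.8] turn [-21.98   0.09  -0.17] dist 337.8 ang 22.0
```

View pics/w22.png

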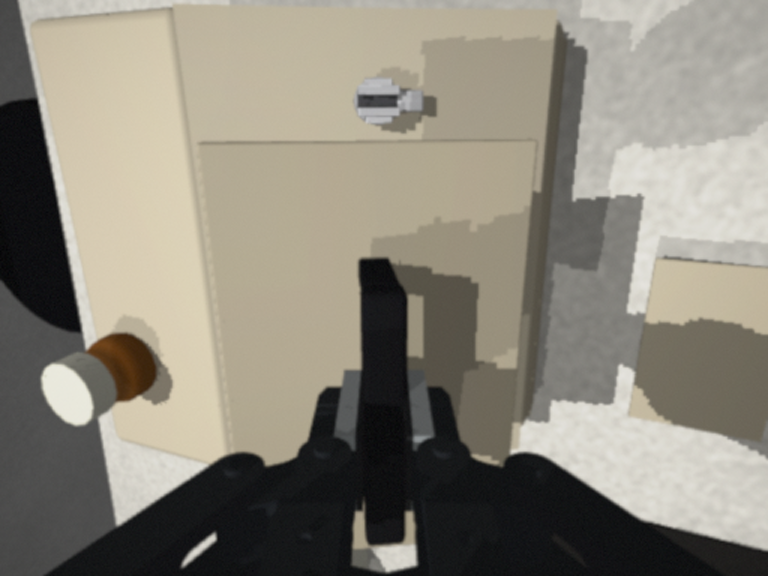

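View pics/s22.png

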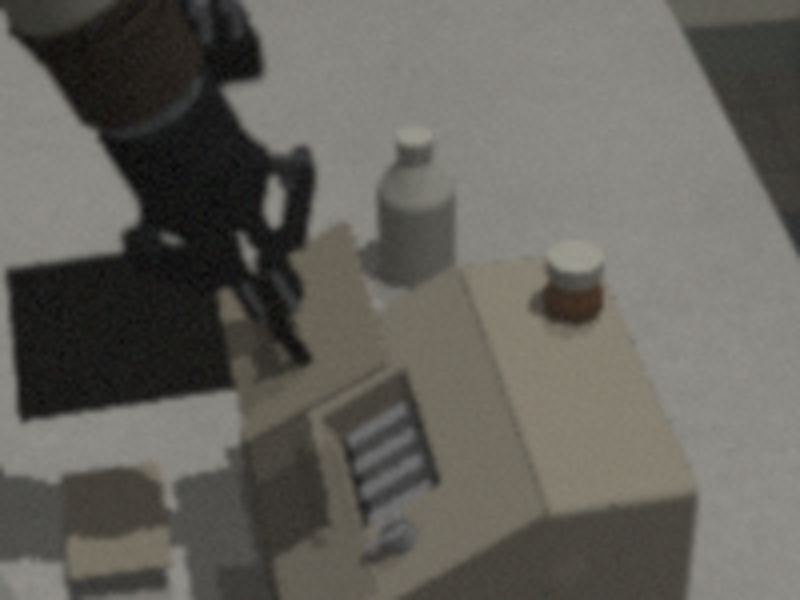

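```bash
cat >> pk.py <<'E'
s21,c21,_,_=get("w21")
pc=toolR(s21).T@(s2-s21["ee_pos"])     # panel origin in tool
Rp=toolR(s21).T@np.c_[up,yh,n]         # panel axes in tool
mat=np.array([.391,.287,.003])
def place(h,yaw=None):
    # panel level with panel x=xh
    Rt=np.c_[xh,yh,zh]@Rp.T
    return mat+[0,0,h]-Rt@pc, Rt
E
python3 - <<'E'
from pk import *
print(pc,Rp.round(3))
s=readout.read_state()
for h in (.08,.0):
    g,R=place(h); print(g,ik(g,R,s["joints"])); go(g,R)
# check current: predicted panel corner pixels
s,c,R,t=get("w22"); T=toolR(s)
print(proj(c,R,t,[s["ee_pos"]+T@(pc+Rp@np.array(v)) for v in ([.05,-.075,.004],[-.05,-.075,.004])])*1.5)
E
```

```text
[ 0.00046257 -0.00443358  0.01918294] [[-0.004 -1.    -0.   ]
 [-0.991  0.003  0.136]
 [-0.136  0.001 -0.991]]
[0.38921059 0.28739678 0.10260858] (array([ 0.9023638 ,  0.34403002, -0.37987461, -0.12989073, -0.93914011,
       -0.78849897]), np.float64(6.54855059067927e-10))
travel [-304.8  138.5   82.3] turn [-29.82   0.1   -0.  ] dist 344.7 ang 29.8
[0.38921059 0.28739678 0.02260858] (array([ 0.90130734,  0.46511153, -0.44490732, -0.15300714, -0.75496256,
       -0.75257705]), np.float64(2.632759011614124e-10))
travel [-304.6  168.5  156.5] turn [-29.82   0.1   -0.  ] dist 381.6 ang 29.8
[[188.64257533 141.31210441]
 [532.26726523 138.01272376]]
```

Run:
```python
from pk import *
g,R=place(.20); print(g); go(g,R)
```

```text
[0.38921059 0.28739678 0.22260858]
travel [-305.    93.6  -29. ] turn [-29.82   0.1   -0.  ] dist 320.4 ang 29.8
```

Call:
servo_tool --increments '[{"turn": [-1,0,0],"travel": [-15,5,-5],"claw": 5},{"turn": [-3.5,0,0],"travel": [-45,14,-10],"claw": 5},{"turn": [-6.5,0,0],"travel": [-75,23,-14],"claw": 5},{"turn": [-9.5,0,0],"travel": [-105,32,-17],"claw": 5},{"turn": [-13,0,0],"travel": [-135,42,-20],"claw": 5},{"turn": [-16,0,0],"travel": [-165,51,-22],"claw": 5},{"turn": [-19,0,0],"travel": [-195,60,-24],"claw": 5},{"turn": [-22,0,0],"travel": [-225,69,-26],"claw": 5},{"turn": [-25,0,0],"travel": [-255,78,-27],"claw": 5},{"turn": [-28,0,0],"travel": [-280,86,-28],"claw": 5},{"turn": [-29.8,0.1,0],"travel": [-298,92,-29],"claw": 5},{"turn": [-29.8,0.1,0],"travel": [-305,93.6,-29],"claw": 5}]'

```text
t: 21.43
ee_pos: [0.39, 0.2898, 0.2208]
tcp_rot: [0.05, 0.717, -0.694, -0.047]
wrist_force: [0.7, 0.2, -3.2]
opening: 0.0109
```

Run:
```python
from pk import *
s=readout.read_state(); print(s["ee_pos"],s["opening"])
g,R=place(.02); go(g,R); g,R=place(.05); go(g,R)
```

```text
[0.3900272  0.28981413 0.22084138] 0.010904386325248008
travel [  2.  -23.6 176.7] turn [ 0.05 -0.15  0.03] dist 178.3 ang 0.2
travel [  2.1 -19.5 147. ] turn [ 0.05 -0.15  0.03] dist 148.3 ang 0.2
```

Call:
servo_tool --increments '[{"turn": [0,0,0],"travel": [1,-3,20],"claw": 5},{"turn": [0,0,0],"travel": [2,-7,50],"claw": 5},{"turn": [0,0,0],"travel": [2,-11,80],"claw": 5},{"turn": [0,0,0],"travel": [2,-15,110],"claw": 5},{"turn": [0,0,0],"travel": [2,-18,135],"claw": 5},{"turn": [0,0,0],"travel": [2,-19.5,147],"claw": 5},{"turn": [0,0,0],"travel": [2,-19.5,147],"claw": 5},{"turn": [0,0,0],"travel": [2,-19.5,147],"claw": 5}]'

```text
t: 22.1
ee_pos: [0.3894, 0.2846, 0.0743]
tcp_rot: [0.049, 0.717, -0.694, -0.046]
wrist_force: [1.2, 1.0, -1.2]
opening: 0.0104
```

Run:
```python
from pk import *
s,c=snap("w23"); print(s["ee_pos"],s["opening"],s["wrist_force"])
snap("s23","side",crop=(50,80,250,230),f=4)
g,R=place(.008); go(g,R)
s,c,R,t=get("w23"); T=toolR(s)
print(proj(c,R,t,[s["ee_pos"]+T@(pc+Rp@np.array(v)) for v in ([.05,-.075,.004],[-.05,-.075,.004])])*1.5)
```

```text
[0.38937928 0.28464241 0.07433123] 0.010387007013601632 [ 1.23565812  1.04934335 -1.207481  ]
travel [-1.5 -5.1 45.3] turn [-0.24  0.05  0.03] dist 45.6 ang 0.2
[[190.35342617 141.29015438]
 [534.0400867  138.20545464]]
```

View pics/w23.png

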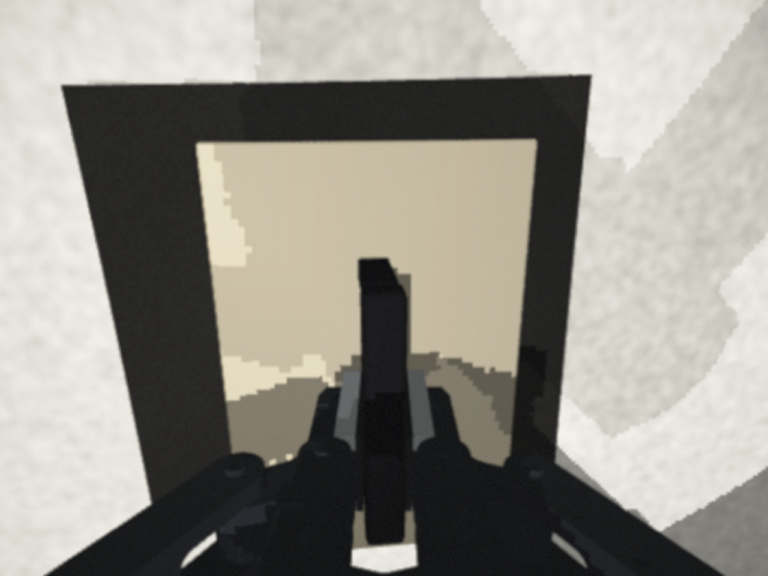

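View pics/s23.png

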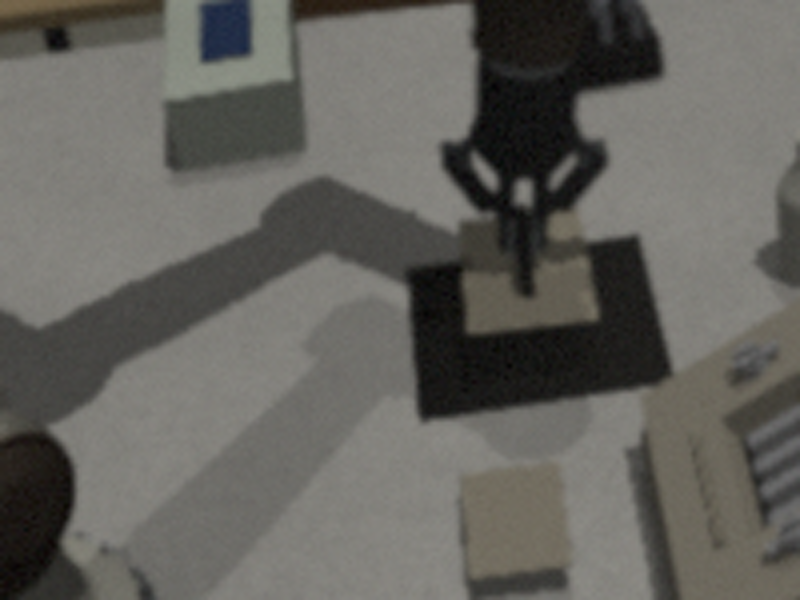

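Call:
servo_tool --increments '[{"turn": [0,0,0],"travel": [-1,-2,15],"claw": 5},{"turn": [0,0,0],"travel": [-1,-4,30],"claw": 5},{"turn": [0,0,0],"travel": [-1,-5,40],"claw": 5},{"turn": [0,0,0],"travel": [-1,-5,45],"claw": 5},{"turn": [0,0,0],"travel": [-1,-5,48],"claw": 5},{"turn": [0,0,0],"travel": [-1,-5,48],"claw": 5}]'

```text
t: 22.7
ee_pos: [0.3881, 0.2866, 0.0274]
tcp_rot: [0.048, 0.717, -0.694, -0.047]
wrist_force: [0.1, -0.4, -2.9]
opening: 0.0105
```

Run:
```python
from pk import *
s,c=snap("w24"); print(s["ee_pos"],s["opening"],s["wrist_force"],s["moment"])
g,R=place(0); go(g,R)
s,c=snap("s24","side",crop=(130,110,230,190),f=7)
```

```text
[0.38808015 0.28663338 0.02740896] 0.010517996739475385 [ 0.09789582 -0.41327039 -2.89082232] [ 0.00794216 -0.36452221  0.01553423]
travel [-0.5 -1.6  5. ] turn [-0.19  0.03  0.04] dist 5.3 ang 0.2
```

View pics/s24.png

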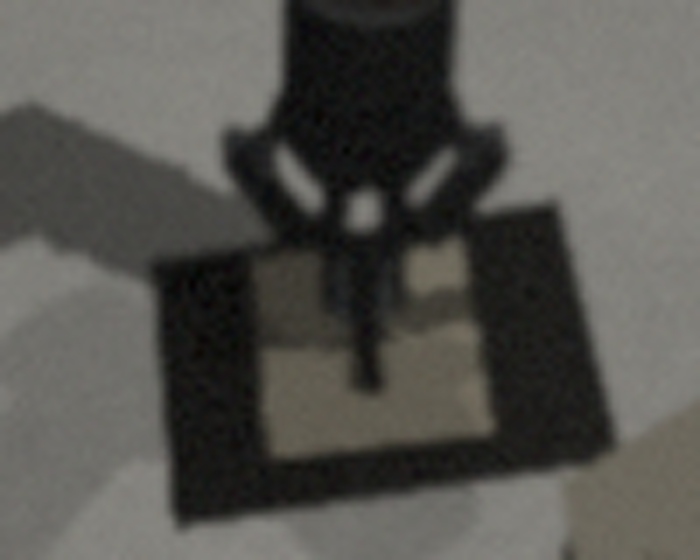

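Call:
servo_tool --increments '[{"turn": [0,0,0],"travel": [0,-0.5,2],"claw": 5},{"turn": [0,0,0],"travel": [0,-0.5,4],"claw": 5},{"turn": [0,0,0],"travel": [0,-0.5,5],"claw": 5},{"turn": [0,0,0],"travel": [0,-0.5,5],"claw": 5}]'

```text
t: 23.13
ee_pos: [0.3879, 0.2867, 0.0225]
tcp_rot: [0.048, 0.717, -0.694, -0.047]
wrist_force: [-0.5, 0.9, 0.4]
opening: 0.0107
```

Call:
servo_tool --increments '[{"turn": [0,0,0],"travel": [0,0,1],"claw": 5},{"turn": [0,0,0],"travel": [0,0,1],"claw": 5},{"turn": [0,0,0],"travel": [0,0,1],"claw": 15},{"turn": [0,0,0],"travel": [0,0,1],"claw": 25},{"turn": [0,0,0],"travel": [0,0,1],"claw": 35},{"turn": [0,0,0],"travel": [0,0,1],"claw": 35},{"turn": [0,0,0],"travel": [0,0,1],"claw": 35}]'

```text
t: 23.72
ee_pos: [0.3879, 0.2865, 0.0212]
tcp_rot: [0.048, 0.717, -0.694, -0.047]
wrist_force: [0.9, 0.3, 0.3]
opening: 0.0349
```

Run:
```python
from pk import *
s,c=snap("w25"); print(s["ee_pos"],s["opening"],s["wrist_force"])
```

```text
[0.3878526  0.28650191 0.02122103] 0.034916339649152674 [0.9298257  0.34633396 0.26870229]
```

View pics/w25.png

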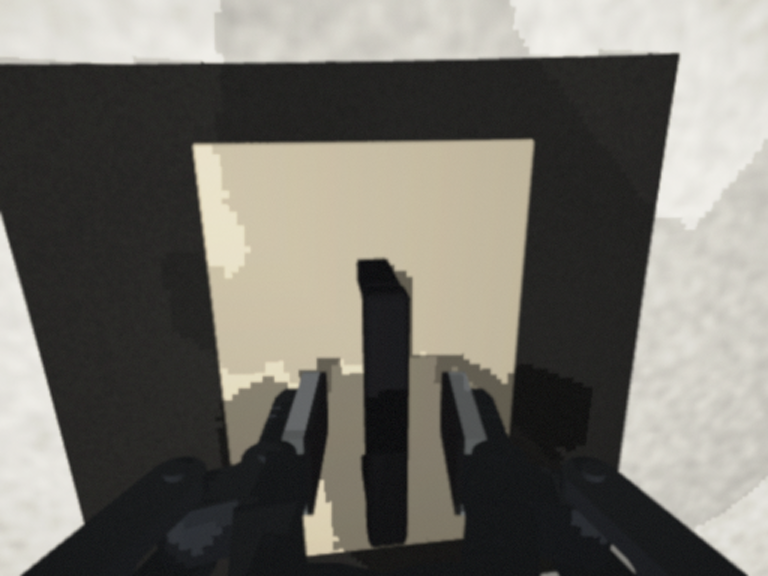

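Released and clear of the bar. Withdrawing along the tool axis, then final checks.

Call:
servo_tool --increments '[{"turn": [0,0,0],"travel": [0,0,-5],"claw": 40},{"turn": [0,0,0],"travel": [0,0,-20],"claw": 45},{"turn": [0,0,0],"travel": [0,0,-45],"claw": 45},{"turn": [0,0,0],"travel": [0,0,-80],"claw": 45},{"turn": [0,0,0],"travel": [0,0,-120],"claw": 45},{"turn": [0,0,0],"travel": [0,0,-160],"claw": 45},{"turn": [0,0,0],"travel": [0,0,-190],"claw": 45},{"turn": [0,0,0],"travel": [0,0,-200],"claw": 45},{"turn": [0,0,0],"travel": [0,0,-200],"claw": 45},{"turn": [0,0,0],"travel": [0,0,-200],"claw": 45}]'

```text
t: 24.6
ee_pos: [0.414, 0.287, 0.2192]
tcp_rot: [0.048, 0.717, -0.694, -0.047]
wrist_force: [0.1, 0.3, -1.0]
opening: 0.0448
```

Run:
```python
from pk import *
s,c=snap("w26"); print(s["ee_pos"],s["wrist_force"],s["joint_velocities"].round(3))
snap("t26","top"); snap("s26","side")
```

```text
[0.41395385 0.28704991 0.21921687] [ 0.13985427  0.27960163 -1.02502677] [ 0.005  0.031 -0.042 -0.005  0.003 -0.   ]
```

View pics/w26.png

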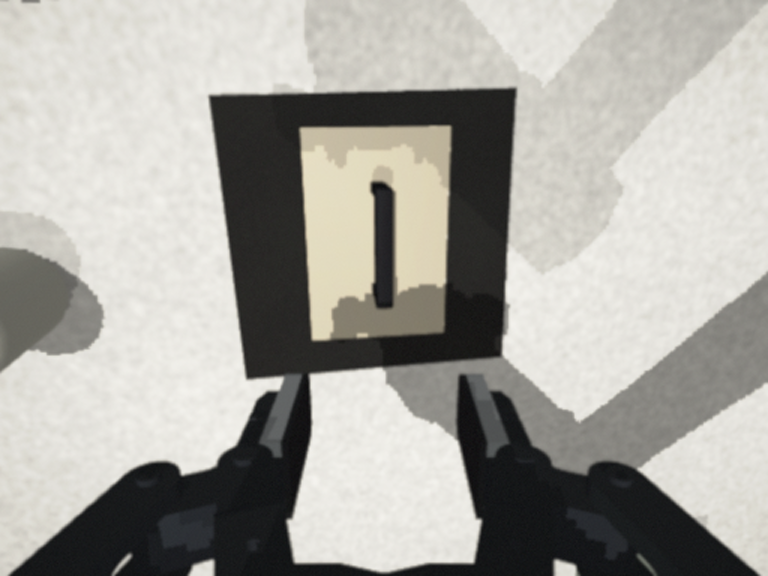

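View pics/t26.png

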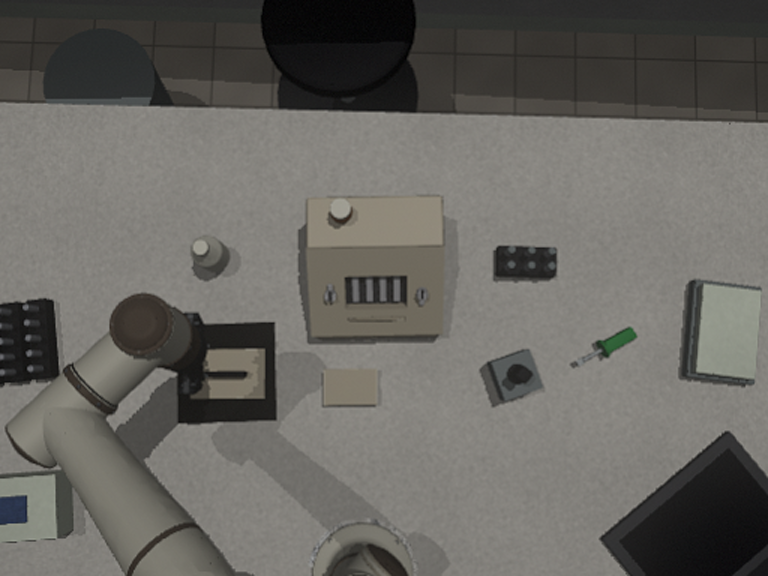

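View pics/s26.png

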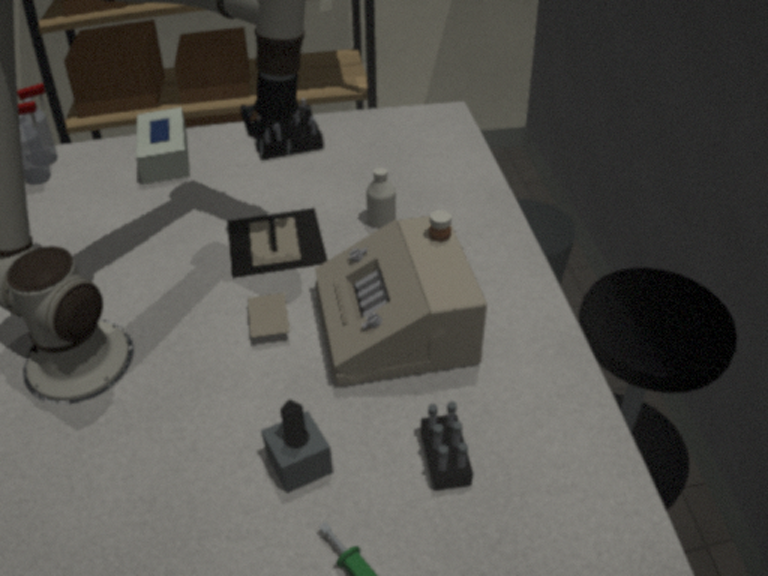

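Run:
```python
from pk import *
s,c,R,t=get("w26"); k=1.5
P=onz(c,R,t,np.array([(300,128),(451,126),(445,332),(312,341)])/k,.007)*1e3
M=onz(c,R,t,np.array([(210,96),(516,88),(501,356),(247,378)])/k,.003)*1e3
print(P.round(1),P.mean(0),M.mean(0),np.linalg.norm((P.mean(0)-M.mean(0))[:2]))
d=[np.linalg.norm(P[i]-P[(i+1)%4]) for i in range(4)];print(np.round(d,1))
a,b=get("t26")[1]["frame"],load("top0")["frame"]
def cen(im,box): 
    x0,y0,x1,y1=box; return cv2.phaseCorrelate(*[np.float32(cv2.cvtColor(i[y0:y1,x0:x1],cv2.COLOR_BGR2GRAY)) for i in (b,a)])
for n_,bx in dict(bottle=(120,150,160,190),rack=(320,155,380,195),jar=(215,130,240,152)).items(): print(n_,cen(a,bx))
```

```text
[[441.7 214.3   7. ]
 [342.5 210.1   7. ]
 [335.7 359.    7. ]
 [436.  363.7   7. ]] [388.98845128 286.76784627   7.        ] [391.82245691 289.85683633   3.        ] 4.192069591848849
[ 99.3 149.1 100.4 149.5]
bottle ((-0.02606907655277979, 0.014910156821180465), 1.006688455939293)
rack ((-0.04164674770812482, 0.05108368089968707), 0.9870686004559199)
jar ((0.4776235204873789, -0.012310645133764453), 1.0024861282110213)
```

```bash
python3 -c "
from rig import bot
print(bot.sign_off())"
```

```text
the job is handed in; nothing more can be done
None
```

The job is done and handed in, at about 25 s of the 72 s allowed; no verdict was reported. I turned both latches open with the screwdriver, stood it back in its stand, then lifted the panel off by its handle and laid it on the mat.

**Last checks:**
- **Panel:** it lies handle up, about 4 mm from the mat's centre. Its corners measured 99–100 x 149 mm at the height of the mat, which fits a flat panel of the right size.
- **Latches:** by eye in the camera images, both slots and lobes were parallel to the panel's edge. I estimate about 1.5 rad each, but I did not measure the angles precisely.
- **Screwdriver:** it stands upright in the stand on its flange in the wrist, side and top views. I did not measure its tilt.
- **Bystanders:** the top camera showed at most a 0.5-pixel shift, about 1.5 mm, for the bottle, rack and jar. The gripper was well clear of everything at hand-in.

**What did not go as planned:**
- **Play in the slots:** the play before the blade bit was nearer 0.3–0.35 rad than the 0.2 given, so I turned the screwdriver to about 1.95 rad.
- **Grip on the handle:** the wrist could not take the full 30-degree tilt at the handle without passing its joint 5 limit. I gripped the bar about 8 degrees off square and corrected for that when placing the panel.

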